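# Load the washed lock cylinders into the indexing dryer and start it

## Task

Gather the two or three washed lock cylinders that lie loose on the bench and load them into the drying carousel, one to a nest, laid flat in the nest, and index each one on until it is right under the clear hood; the carousel is turned only by stroking its red-gripped ratchet lever, which moves it one tooth a stroke, never by pushing the turntable with the fingers. When every cylinder is in its nest under the hood and the lever is back at rest, wind the timer's wing key on top of the hood fully clockwise to its stop, a part turn at a time, and leave it wound. Do not disturb the brass padlock, the oil can and the bunch of keys on the bench.

Things in the scene. Friction and masses are not known exactly. Their poses are not given: they have to be found in the camera images.
- dryer: Bench-top dryer, fixed. Grey base 216 mm across, top 21 mm above the bench; lugs to radius 125 at the front left and by the lever. Origin: on the carousel's vertical axis, 8 mm above the bench; x points to the back, z up. A clear half-drum hood covers all behind x = -23 mm (radius 107, top 78 mm above the bench); on it, x = -2 to 84, y +-61 mm, a white blower box, top 110 mm above the bench.
- load_point (a point): Loading point: x = -60 mm, y = 0 of the dryer, 42 mm above the bench, level with the nests' floor; axes parallel to the dryer's. A nest is square for loading when its centre is here; only that nest is wholly clear of the hood. Two others then lie left and right just under the hood's front edge, the fourth at the back.
- index_lever (a joint): Ratchet lever, swings about the carousel's axis. 0 = rest, pointing to the right front; grows as it swings clockwise seen from above (grip moves to the robot and left) to a hard stop at 0.567 rad. A spring returns it to 0 (2 N at the grip). A stroke to the stop takes about 14 N and turns the carousel to its next tooth; the first 0.04 rad is lost motion. Let it return fully to 0 between strokes.
- lever_grip (a point): Centre of the lever's upright red grip, 69 mm above the bench, 135 mm from the carousel's axis; moves with the lever. At rest it lies at x = -51, y = -125 mm of the dryer. The grip is round, 21 mm thick, from 46 to 90 mm above the bench; push it, or take it between the fingers, from above. Pawl and lever arm below it are at most 38 mm above the bench.
- carousel (a joint): Turn of the carousel, rad, growing clockwise seen from above without limit; a second pawl stops it from turning back and friction (1.3 N m) holds it where it is left. Teeth stand at multiples of 0.5236; at multiples of 1.5708 (every third tooth) a nest is square at the loading point. It starts at any angle, also between teeth; the first stroke then only completes the tooth begun.
- turntable: Aluminium disc of the carousel (189 mm across, top 42 mm above the bench) with four blue nests 90 degrees apart, 60 mm from the axis. A nest is a pocket 70.5 mm long (radially), 36.5 mm wide; walls 10 mm high, 3 mm thick, but none along the middle 42 mm of its long sides: room for fingers down to the disc. Origin on the axis, 32 mm above the bench; turns with the carousel.
- nest_0 (a point): Centre of the floor of nest 0, 42 mm above the bench; moves with the carousel.
- nest_1 (a point): Centre of the floor of nest 1, as above; 90 degrees clockwise of nest 0 seen from above.
- nest_2 (a point): Centre of the floor of nest 2, opposite nest 0.
- nest_3 (a point): Centre of the floor of nest 3, 90 degrees counter-clockwise of nest 0.
- timer_key (a joint): Spring-wound timer: turn of its wing key, rad, growing clockwise seen from above from 0 (run down) to a stop at 4.2 (fully wound, the key's red mark at the scale's red line). Starts at 0 to 0.6. Winding takes up to 0.16 N m; the key stays where it is let go. At 0 the wing lies along the dryer's x axis, its red mark to the front.
- key_axis (a point): Grip point of the wing key: on its vertical axis, 136 mm above the bench, 30 mm behind the carousel's axis, on top of the blower box; axes parallel to the dryer's (does not turn with the key). The wing is a bar 40 mm long, 9 mm thick, from 125 to 149 mm above the bench; pinch it across its thickness from above.
- cyl_a (a point): Brass lock cylinder (euro profile) lying flat on the bench: 64 mm long along its y axis, 31 mm wide along x, 17 mm high (the cam in the middle up to 22 mm), 0.18 kg. Point: its centre, about 7 mm above what it lies on. Pinch across x at the middle. Its x axis tips about 0.2 rad off level as it lies. Either way round in a nest will do, y along the nest. May be absent.
- cyl_b (a point): Silver-coloured lock cylinder, 60 mm long, otherwise like cyl_a. May be absent.
- cyl_c (a point): Darker brass lock cylinder, 62 mm long, otherwise like cyl_a. May be absent.
- padlock_brass: Brass padlock lying on the bench at the front edge, between dryer and vice, 68 x 45 x 21 mm. Bystander.
- oiler: Small upright yellow oil can with a red spout, 40 mm wide, 123 mm high, behind the dryer to the right. Bystander.
- key_bunch: Ring with four keys lying flat at the front edge of the bench, before the orange key machine, 73 x 127 x 10 mm. Bystander.

How it is judged:
By the outcome, as a careful person would: the job done as asked, in the order asked, and still so for the second after the job is handed in, with the robot touching nothing.
Of cylinder_a, cylinder_b, cylinder_c only 2 to 3 are there at a start; the rules pass over those that are not, and their reading is None.
At some moment in a run one of cylinder_c may be knocked a few centimetres aside while the robot is not near it.
Once in a run the grip may slacken for a moment while it holds something.
It also fails if it takes over 210 s, if anything falls off the work surface, if the arm or the gripper's body presses on something with over 40 N, if the wrist force passes 120 N, or if a joint passes its speed limit or range.

## Robot

A 6-joint arm with a two-finger parallel gripper is mounted at the origin on a cart in front of the work surface, level with it; the furniture and walls round the work are solid. World frame = base frame: x ahead of the robot, y to its left, z up, the work surface at z = 0. Lengths are in m, angles in rad, forces in N, time in s.
With the tool pointing down it reaches from about 0.35 to 0.975 m from the base axis. Payload 4.9 kg.
Tool frame: the origin (TCP) lies at the very end of the fingers, on their centre line; the grasp point (between the pads) lies 19 mm behind it; z points along the fingers, y is the line along which they close (so a half turn about z gives the same grasp; the last joint's range is limited). The gripper opens to 85 mm and grips with 20 to 120 N. Pads are 22 mm wide; open, the fingers measure 114 mm over their backs; the gripper's body (76 mm by 85 mm) begins 54 mm behind the grasp point. The pads swing forward as they close: fully open they stand 13 mm farther back than shut.
Start: joints at [1.226, 0.053, 1.613, -0, 1.476, -0.119], TCP at [0.14, 0.609, 0.231] pointing down, gripper open.
Joint ranges: [-3.01, 3.01], [-1.01, 2.22], [0.06, 2.58], [-1.02, 4.17], [0.09, 2.62], [-3.14, 3.14]. Speed limits (rad/s): [2.57, 2.57, 3.14, 3.14, 3.14, 3.14].

## Interface

Orientations are given as a unit quaternion [w, x, y, z].
In Python, from plant import state, optics, ticket, nets gives the robot as it stands. The module is installed in compiled form; this text tells all that it offers.
- The arm moves only by the shell command python3 -m inch 'ROWS' [OPENING]. ROWS is JSON, a list of rows, each an object of numbers: "dx", "dy", "dz": the shift along the tool's x, y, z as a fraction of full scale; "rx", "ry", "rz": the turn, a rotation vector about the tool's x, y, z as a fraction of full scale. In form: [{"dx": .., "dy": .., "dz": .., "rx": .., "ry": .., "rz": ..}, ...]. A call has 1 to 5 rows; each row is the pose to reach, as a shift and turn from the pose commanded when the call began, along the tool's axes at that moment; what a row does not reach only later rows make up. Full scale, the value 1, is 0.8 m for a shift and 1.5 rad for a turn. A row lasts 1/10 s, in which the tool goes at most 50 mm and 8.59 degrees, less where a joint would pass 70% of its speed; a pose out of reach is approached as far as the arm can. A call with a number of a shift or a turn outside -1 to 1 is refused whole. A call with a gripper value outside its range is refused whole. OPENING is the opening, from -1 (shut) to 1 (fully open), set as the call begins (- or left out, the last holds). The fingers move at their own pace and stop on an object; the grip force is fixed at half the most. Time passes only in rows, so rows that repeat a pose let the fingers close. It gives the time, the measured TCP pose, the force, the opening and the grip force at its end, in the units of the state.
- state(): the state, without advancing time (a new reading comes with each control period).
- optics.grab_frame(name): name is "side" or "top" or "wrist"; returns the picture (480x640x3 uint8, red, green, blue); there is no depth.
- optics.camera_info(name): a dict with "fx", "fy", "cx", "cy" (pixels), "R" (3x3) and "t" (3): a world point X has camera coordinates R X + t. Camera axes: x right, y down, z forward; pixel columns grow to the right and rows downward; lengths in m; the calibration is good to about 2 mm. A picture is of the moment at which its call begins: read the wrist's pose just before it. camera_info takes no time and is no camera call; for the wrist camera it gives the pose at the moment of the call.
- ticket.job_done(): hands the job in; it is judged then, once.
Trained networks look in the newest picture that a camera, given by its name, has taken for a name from the list of things; names that differ only in an ending like _2 or _b are one class to them, and where a whole thing is asked for, a point or a joint stands for the part that bears it (a point fixed in the world has none). Each returns a list of dicts, best first, with "confidence" (0 to 1); they miss things now and then, are a little off and sometimes report something else, mostly with a low value. They report only what shows in the picture. A call takes as long as a camera call.
- nets.boxes_of(camera, name): "bbox" ([centre column, centre row, width, height] in pixels, round what is visible of it).
- nets.outline_of(camera, name): "pixels" (480x640 bool, what is visible of it) and "bbox" ([centre column, centre row, width, height] in pixels, round what is visible of it).
The state is a dict: "time": time; "joint_pos": joint angles; "joint_vel": joint speeds; "joint_efforts": joint torques, N m; "tool_pos": TCP position; "tool_rot": TCP orientation; "contact_force": force on the tool from outside, world axes, zero at the start; "ft_torque": the same for the moment, N m; "gripper_width": opening from 0.0 (shut) to 1.0 (fully open); "grasp_force": force on a finger pad.
Only numpy, scipy, OpenCV 4.12 (cv2) and the standard library are available. Lean on these libraries where they do the work, as an engineer would, in place of code of your own. Each camera call takes 0.05 s, during which the arm holds its last target. There are 200 camera calls.

## Working session

There is one attempt and no reset: what is moved stays moved. The work goes in short steps, Python scripts to look and compute and a shell command to move; the robot and the scene stay as the last step left them, time stands still between calls to the robot, and variables do not carry over. Pictures are saved under pics/ and viewed, at most 14 in all, crops included, and the job is handed in when it is done.

```bash
mkdir -p pics; cat > h.py <<'E'
import numpy as np, cv2
from plant import state, optics, ticket, nets
from scipy.spatial.transform import Rotation as Ro
def pix2w(cam,u,v,z,ci=None):
    c=ci or optics.camera_info(cam); R=np.array(c['R']);t=np.array(c['t'])
    d=R.T@np.array([(u-c['cx'])/c['fx'],(v-c['cy'])/c['fy'],1]); o=-R.T@t
    return o+d*(z-o[2])/d[2]
def w2pix(cam,X,ci=None):
    c=ci or optics.camera_info(cam); p=np.array(c['R'])@np.array(X)+np.array(c['t'])
    return np.array([c['fx']*p[0]/p[2]+c['cx'],c['fy']*p[1]/p[2]+c['cy']])
def snap(cam,name):
    im=optics.grab_frame(cam); cv2.imwrite(f'pics/{name}.png',im[:,:,::-1]); return im
def rot():
    q=state()['tool_rot']; return Ro.from_quat([q[1],q[2],q[3],q[0]])
E
python3 - <<'E'
from h import *
s=state();print(s['time'],s['tool_pos'],s['tool_rot'],s['contact_force'])
print(rot().as_matrix().round(3))
for c in ['top','side']:
    im=snap(c,c+'0'); ci=optics.camera_info(c); print(c,(-np.array(ci['R']).T@np.array(ci['t'])).round(3))
    for n in ['cyl_a','cyl_b','cyl_c','dryer','lever_grip','timer_key','turntable','oiler','padlock_brass','key_bunch']:
        for d in nets.boxes_of(c,n)[:4]: print(c,n,np.round(d['bbox']),round(d['confidence'],2),pix2w(c,*d['bbox'][:2],.01,ci).round(3))
E
```

```text
0.0 [0.13970282 0.60855512 0.23005777] [-2.34909649e-04  1.12639843e-01  9.93635360e-01 -9.90689535e-04] [-0.93943637 -0.1827396   0.15475439]
[[-0.975  0.224 -0.001]
 [ 0.224  0.975 -0.002]
 [ 0.    -0.002 -1.   ]]
top [0.255 0.002 1.329]
top cyl_a [409. 310.  25.  20.] 0.85 [ 0.389 -0.222  0.01 ]
top cyl_a [214. 316.  25.  23.] 0.57 [0.375 0.264 0.01 ]
top cyl_b [409. 310.  25.  20.] 0.85 [ 0.389 -0.222  0.01 ]
top cyl_b [214. 316.  25.  23.] 0.57 [0.375 0.264 0.01 ]
top cyl_c [409. 310.  25.  20.] 0.85 [ 0.389 -0.222  0.01 ]
top cyl_c [214. 316.  25.  23.] 0.57 [0.375 0.264 0.01 ]
top dryer [262. 262.  97.  93.] 0.98 [0.512 0.148 0.01 ]
top dryer [300. 280.  24.  16.] 0.57 [0.465 0.051 0.01 ]
top lever_grip [296. 282.  24.  12.] 0.6 [0.46 0.06 0.01]
top timer_key [254. 244.  14.  20.] 0.71 [0.559 0.169 0.01 ]
top turntable [259. 284.  79.  37.] 0.66 [0.455 0.154 0.01 ]
top oiler [308. 196.  16.  21.] 0.7 [0.688 0.032 0.01 ]
top padlock_brass [310. 324.  26.  31.] 0.95 [0.353 0.025 0.01 ]
side [0.133 0.879 0.554]
side cyl_a [344. 351.  27.  22.] 0.73 [0.378 0.265 0.01 ]
side cyl_a 
[... 266 characters left out ...]
0.105 0.01 ]
side dryer [303. 290. 121.  94.] 0.97 [0.543 0.11  0.01 ]
side lever_grip [322. 298.  61.  59.] 0.53 [0.489 0.121 0.01 ]
side lever_grip [348. 265.  13.  26.] 0.48 [ 0.495 -0.046  0.01 ]
side timer_key [293. 253.  17.  20.] 0.56 [ 0.652 -0.047  0.01 ]
side turntable [320. 298.  59.  58.] 0.91 [0.494 0.122 0.01 ]
side turntable [304. 291. 119.  94.] 0.42 [0.541 0.11  0.01 ]
side oiler [302. 290. 120. 100.] 0.73 [0.547 0.109 0.01 ]
side oiler [266. 241.  15.  36.] 0.68 [ 0.758 -0.082  0.01 ]
side padlock_brass [390. 291.  31.  19.] 0.91 [0.362 0.03  0.01 ]
side padlock_brass [322. 299.  61.  53.] 0.59 [0.489 0.123 0.01 ]
side key_bunch [308. 404.  43.  59.] 0.8 [0.38  0.411 0.01 ]
```

View pics/top0.png

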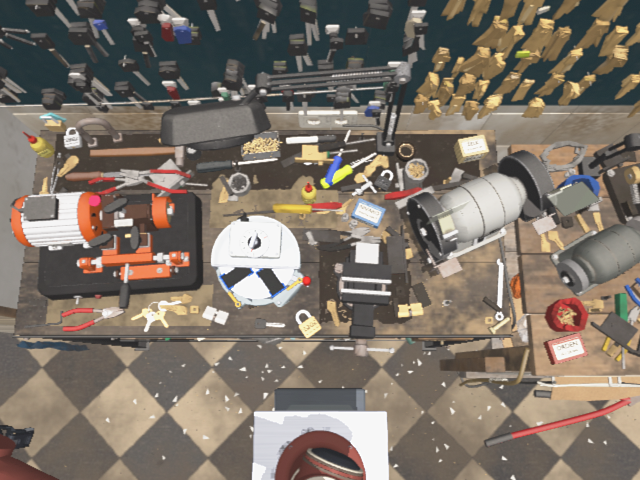

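View pics/side0.png

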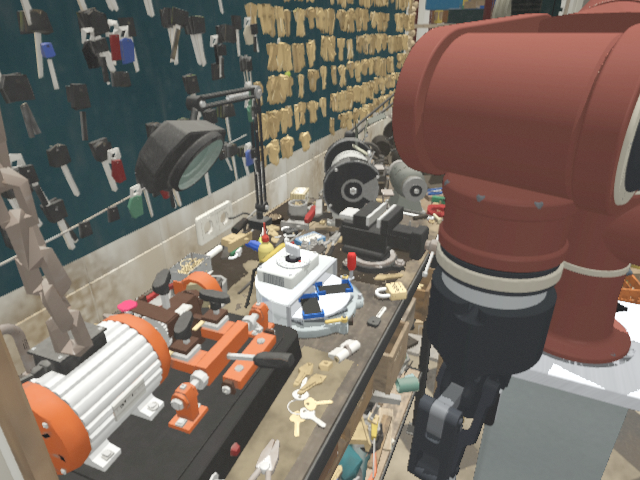

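Top: dryer about (258,262), red lever grip (307,282), silver cylinder (214,316), brassy thing near (409,310), padlock (307,323), keys (152,315). I'll enlarge.

```bash
python3 - <<'E'
import cv2
im=cv2.imread('pics/top0.png')
cv2.imwrite('pics/crop1.png',cv2.resize(im[215:340,195:325],None,fx=4.7,fy=4.7,interpolation=cv2.INTER_CUBIC))
cv2.imwrite('pics/crop2.png',cv2.resize(im[285:335,390:520],None,fx=5,fy=5,interpolation=cv2.INTER_CUBIC))
E
```

```text
(no output)
```

View pics/crop1.png

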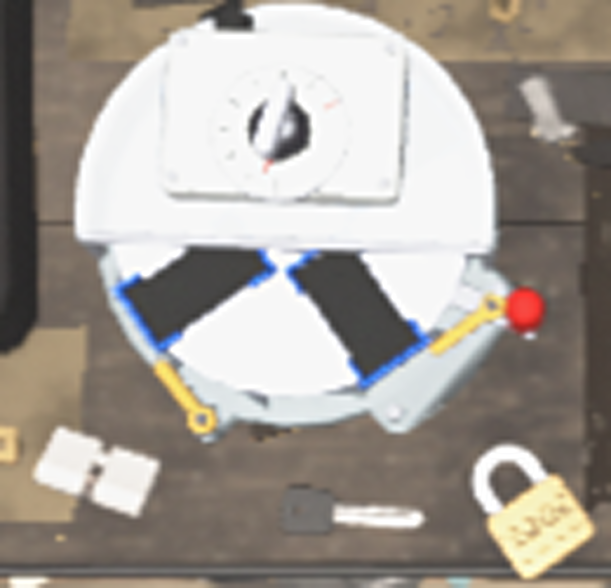

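View pics/crop2.png

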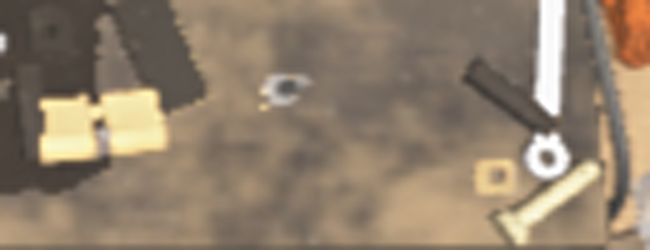

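Crop1: silver cylinder at crop (97,470); hood front edge crop y≈247; key upright wing at (278,125), red mark near front; two nests showing at ±45°. Crop2: brass cylinder at crop (103,125), i.e. full (411,310). Now fit the dryer pose and see the wrist camera geometry.

```bash
python3 - <<'E'
from h import *
from scipy.optimize import least_squares
ci=optics.camera_info('top')
f=4.7
P=[((170,28),(.084,.061,.110)),((408,38),(.084,-.061,.110)),((400,202),(-.002,-.061,.110)),((165,195),(-.002,.061,.110)),((525,308),(-.051,-.125,.088)),((278,125),(.030,0,.140))]
P=[(np.array(p)/f+[195,215]-.4,np.array(q)) for p,q in P]
def W(p,q):
    c,s=np.cos(p[2]),np.sin(p[2]); return np.array([p[0]+c*q[0]-s*q[1],p[1]+s*q[0]+c*q[1],q[2]])
r=least_squares(lambda p:np.concatenate([w2pix('top',W(p,q),ci)-u for u,q in P]),[.5,.15,0])
print('dryer',r.x, r.fun.round(2))
for n,q in [('load',(-.06,0,.042)),('grip',(-.051,-.125,.069)),('key',(.03,0,.136))]: print(n,W(r.x,q).round(4))
print('nests ends', [pix2w('top',u/f+195-.4,v/f+215-.4,.052,ci).round(3) for u,v in [(140,318),(393,362),(125,290),(168,343),(363,380),(425,340)]])
for n,b in [('silver',[(38,465),(158,485),(97,470)])]: print(n,[pix2w('top',u/f+195-.4,v/f+215-.4,.015,ci).round(3) for u,v in b])
print('brass',[pix2w('top',u/5+390-.4,v/5+285-.4,.015,ci).round(3) for u,v in [(40,130),(165,120),(103,125)]])
w=optics.camera_info('wrist'); R=np.array(w['R']);t=np.array(w['t']); o=-R.T@t
Rt=rot().as_matrix(); print('cam in tool',Rt.T@(o-state()['tool_pos']),'\naxes in tool',(R@Rt).round(3),w['fx'])
E
```

```text
dryer [ 0.50606749  0.15471946 -0.03057649] [ 0.15  0.4   0.39 -0.3   0.44  0.01 -1.24  0.03  0.48  0.29 -0.21 -0.47]
load [0.4461 0.1566 0.042 ]
grip [0.4513 0.0313 0.069 ]
key [0.5361 0.1538 0.136 ]
nests ends [array([0.453, 0.233, 0.052]), array([0.43 , 0.102, 0.052]), array([0.467, 0.242, 0.052]), array([0.44 , 0.218, 0.052]), array([0.42 , 0.117, 0.052]), array([0.441, 0.085, 0.052])]
silver [array([0.38 , 0.291, 0.015]), array([0.37 , 0.227, 0.015]), array([0.378, 0.26 , 0.015])]
brass [array([ 0.387, -0.193,  0.015]), array([ 0.392, -0.255,  0.015]), array([ 0.389, -0.224,  0.015])]
cam in tool [ 0.08048037  0.0001917  -0.14386695] 
axes in tool [[-0.     1.     0.   ]
 [-0.95  -0.    -0.313]
 [-0.313 -0.     0.95 ]] 343.37775846862564
```

```bash
cat > to.py <<'E'
# usage: to.py x y z yawdeg(of tool y axis) [x y z yaw ...]: chained fractions, each from the previous target
import sys; from h import *
s=state(); p=np.array(s['tool_pos']); R=rot().as_matrix()
a=list(map(float,sys.argv[1:]))
for i in range(0,len(a),4):
    q=np.array(a[i:i+3]); y=np.deg2rad(a[i+3]); Y=np.array([np.cos(y),np.sin(y),0]); Z=np.array([0,0,-1.]); X=np.cross(Y,Z)
    T=np.c_[X,Y,Z]; d=R.T@(q-p); r=Ro.from_matrix(R.T@T).as_rotvec()
    print('dxyz',(d/.8).round(4),'rxyz',(r/1.5).round(3),'rows',int(np.ceil(max(np.linalg.norm(d)/.05,np.linalg.norm(r)/.1499)))); p,R=q,T
E
python3 to.py .4513 .0313 .2 139.7
```

```text
dxyz [-0.541  -0.6168  0.0391] rxyz [-0.    -0.    -0.729] rows 14
```

```bash
R='' ; 
python3 -m inch '[{"dx":-0.18,"dy":-0.2056,"dz":0.013},{"dx":-0.18,"dy":-0.2056,"dz":0.013},{"dx":-0.18,"dy":-0.2056,"dz":0.013},{"dx":-0.18,"dy":-0.2056,"dz":0.013},{"dx":-0.18,"dy":-0.2056,"dz":0.013}]' 0
python3 -m inch '[{"dx":-0.18,"dy":-0.2056,"dz":0.013},{"dx":-0.18,"dy":-0.2056,"dz":0.013},{"dx":-0.18,"dy":-0.2056,"dz":0.013},{"dx":-0.18,"dy":-0.2056,"dz":0.013},{"dx":-0.18,"dy":-0.2056,"dz":0.013}]'
python3 -m inch '[{"dx":-0.18,"dy":-0.2056,"dz":0.013},{"dx":-0.18,"dy":-0.2056,"dz":0.013},{"dx":-0.18,"dy":-0.2056,"dz":0.013},{"dx":-0.18,"dy":-0.2056,"dz":0.013},{"dx":-0.18,"dy":-0.2056,"dz":0.013}]'
python3 -m inch '[{"rz":-0.365},{"rz":-0.365},{"rz":-0.365},{"rz":-0.365}]'
python3 -m inch '[{"rz":-0.365},{"rz":-0.365},{"rz":-0.365},{"rz":-0.365},{"rz":-0.365}]'
python3 - <<'E'
from h import *
print(state()['joint_pos'])
ci=optics.camera_info('wrist'); im=snap('wrist','w1')
for n in ['cyl_a','lever_grip','timer_key','turntable','padlock_brass']:
  for d in nets.boxes_of('wrist',n)[:3]: print(n,np.round(d['bbox']),round(d['confidence'],2))
print(pix2w('wrist',320,240,.09,ci), 'pred grip',w2pix('wrist',[.4513,.0313,.09],ci))
E
python3 to.py .4513 .0313 .052 139.7
```

```text
[ 1.22598356e+00  5.27167274e-02  1.61289060e+00 -4.41971403e-06
  1.47600707e+00 -1.19025608e-01]
turntable [121. 470.  41.  21.] 0.61
[0.15178528 0.60495011 0.09      ] pred grip [-71.01722096 558.23357422]
dxyz [-0.541  -0.6168  0.2241] rxyz [ 0.    -0.    -0.729] rows 14validation failed for argument at $[0]...
validation failed for argument at $[0]...
validation failed for argument at $[0]...
validation failed for argument at $[0]...
validation failed for argument at $[0]...
```

View pics/w1.png

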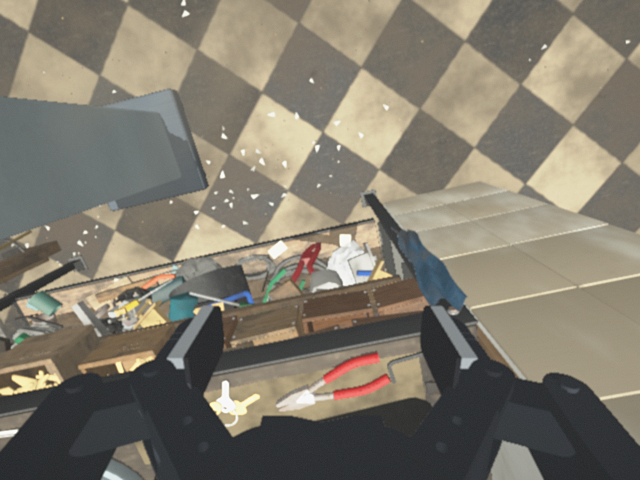

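The moves were refused: every row needs all six keys. The wrist picture only shows the floor and the bench edge, so nothing has moved. I'll resend.

```bash
python3 -m inch '[{"dx":-0.18,"dy":-0.2056,"dz":0.013,"rx":0,"ry":0,"rz":0},{"dx":-0.18,"dy":-0.2056,"dz":0.013,"rx":0,"ry":0,"rz":0},{"dx":-0.18,"dy":-0.2056,"dz":0.013,"rx":0,"ry":0,"rz":0},{"dx":-0.18,"dy":-0.2056,"dz":0.013,"rx":0,"ry":0,"rz":0},{"dx":-0.18,"dy":-0.2056,"dz":0.013,"rx":0,"ry":0,"rz":0}]' 0
python3 -m inch '[{"dx":-0.18,"dy":-0.2056,"dz":0.013,"rx":0,"ry":0,"rz":0},{"dx":-0.18,"dy":-0.2056,"dz":0.013,"rx":0,"ry":0,"rz":0},{"dx":-0.18,"dy":-0.2056,"dz":0.013,"rx":0,"ry":0,"rz":0},{"dx":-0.18,"dy":-0.2056,"dz":0.013,"rx":0,"ry":0,"rz":0},{"dx":-0.18,"dy":-0.2056,"dz":0.013,"rx":0,"ry":0,"rz":0}]'
python3 -m inch '[{"dx":-0.18,"dy":-0.2056,"dz":0.013,"rx":0,"ry":0,"rz":0},{"dx":-0.18,"dy":-0.2056,"dz":0.013,"rx":0,"ry":0,"rz":0},{"dx":-0.18,"dy":-0.2056,"dz":0.013,"rx":0,"ry":0,"rz":0},{"dx":-0.18,"dy":-0.2056,"dz":0.013,"rx":0,"ry":0,"rz":0},{"dx":-0.18,"dy":-0.2056,"dz":0.013,"rx":0,"ry":0,"rz":0}]'
python3 -m inch '[{"dx":0,"dy":0,"dz":0,"rx":0,"ry":0,"rz":-0.365},{"dx":0,"dy":0,"dz":0,"rx":0,"ry":0,"rz":-0.365},{"dx":0,"dy":0,"dz":0,"rx":0,"ry":0,"rz":-0.365},{"dx":0,"dy":0,"dz":0,"rx":0,"ry":0,"rz":-0.365}]'
python3 -m inch '[{"dx":0,"dy":0,"dz":0,"rx":0,"ry":0,"rz":-0.365},{"dx":0,"dy":0,"dz":0,"rx":0,"ry":0,"rz":-0.365},{"dx":0,"dy":0,"dz":0,"rx":0,"ry":0,"rz":-0.365},{"dx":0,"dy":0,"dz":0,"rx":0,"ry":0,"rz":-0.365},{"dx":0,"dy":0,"dz":0,"rx":0,"ry":0,"rz":-0.365}]'
python3 - <<'E'
from h import *
print(state()['joint_pos'],state()['gripper_width'])
ci=optics.camera_info('wrist'); im=snap('wrist','w2')
for n in ['cyl_a','lever_grip','timer_key','turntable','padlock_brass']:
  for d in nets.boxes_of('wrist',n)[:3]: print(n,np.round(d['bbox']),round(d['confidence'],2))
print('pred grip',w2pix('wrist',[.4513,.0313,.09],ci),'tcp',w2pix('wrist',state()['tool_pos'],ci))
E
python3 to.py .4513 .0313 .052 139.7
```

```text
time: 1.9
tool_pos: [0.2446, 0.4137, 0.2205]
tool_rot: [0.0, 0.114, 0.993, -0.0]
contact_force: [-0.8, 0.1, -0.0]
gripper_width: 0.5
grasp_force: 0.0
time: 2.4
tool_pos: [0.3482, 0.221, 0.2105]
tool_rot: [0.001, 0.115, 0.993, -0.0]
contact_force: [0.9, 0.3, 0.3]
gripper_width: 0.504
grasp_force: 0.0
time: 2.9
tool_pos: [0.4517, 0.028, 0.2002]
tool_rot: [0.0, 0.115, 0.993, -0.0]
contact_force: [-0.0, 0.2, -0.3]
gripper_width: 0.502
grasp_force: 0.0
time: 3.3
tool_pos: [0.4505, 0.0313, 0.2002]
tool_rot: [0.0, -0.162, 0.987, -0.0]
contact_force: [0.2, 0.2, -0.3]
gripper_width: 0.494
grasp_force: 0.0
time: 3.8
tool_pos: [0.4505, 0.0315, 0.2002]
tool_rot: [0.0, -0.421, 0.907, -0.0]
contact_force: [-0.2, -0.8, -0.3]
gripper_width: 0.498
grasp_force: 0.0
[-9.52873013e-02 -3.63859356e-01  2.03572879e+00 -1.07115913e-05
  1.46947138e+00 -2.53503606e+00] 0.49827823653624254
cyl_a [502. 322.  40.  54.] 0.55
lever_grip [337. 239.  64.  56.] 0.7
timer_key [338. 412.  42.  16.] 0.89
turntable [383. 304. 140. 106.] 0.82
padlock_brass [401. 150.  61.  83.] 0.64
pred grip [320.53864953 237.19932814] tcp [321.22786742 307.01673526]
dxyz [-0.0005 -0.0009  0.1852] rxyz [-0.    -0.     0.001] rows 3
```

View pics/w2.png

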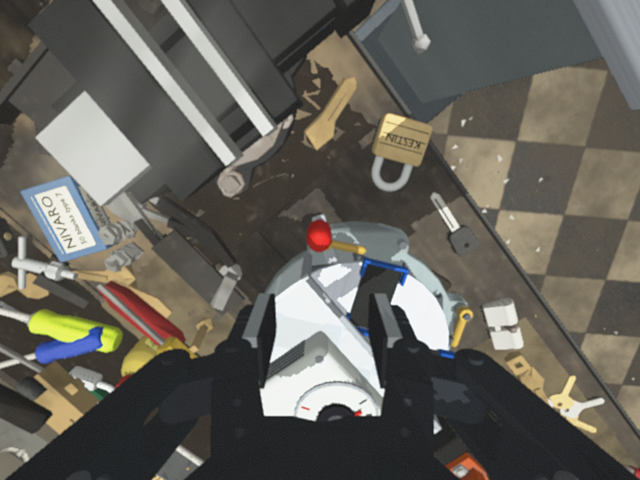

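Wrist view: the red grip at (320,237) is exactly where it was predicted. Silver cylinder at (502,322), padlock at (400,140). Next: descend around the grip and make the first stroke.

```bash
python3 -m inch '[{"dx":0,"dy":0,"dz":0.06,"rx":0,"ry":0,"rz":0},{"dx":0,"dy":0,"dz":0.12,"rx":0,"ry":0,"rz":0},{"dx":0,"dy":0,"dz":0.185,"rx":0,"ry":0,"rz":0},{"dx":0,"dy":0,"dz":0.185,"rx":0,"ry":0,"rz":0}]' 0
python3 -m inch '[{"dx":0,"dy":0,"dz":0,"rx":0,"ry":0,"rz":0},{"dx":0,"dy":0,"dz":0,"rx":0,"ry":0,"rz":0},{"dx":0,"dy":0,"dz":0,"rx":0,"ry":0,"rz":0}]' -0.25
python3 -m inch '[{"dx":0.004,"dy":0.025,"dz":0,"rx":0,"ry":0,"rz":0},{"dx":0.0067,"dy":0.05,"dz":0,"rx":0,"ry":0,"rz":0},{"dx":0.004,"dy":0.075,"dz":0,"rx":0,"ry":0,"rz":0},{"dx":0,"dy":0.095,"dz":0,"rx":0,"ry":0,"rz":0},{"dx":0,"dy":0.102,"dz":0,"rx":0,"ry":0,"rz":0}]'
python3 -m inch '[{"dx":0,"dy":0,"dz":0,"rx":0,"ry":0,"rz":0},{"dx":0,"dy":0,"dz":0,"rx":0,"ry":0,"rz":0}]'
python3 - <<'E'
from h import *
snap('top','t2'); im=cv2.imread('pics/t2.png'); cv2.imwrite('pics/t2c.png',cv2.resize(im[215:340,195:325],None,fx=4.7,fy=4.7,interpolation=cv2.INTER_CUBIC))
E
```

```text
time: 4.5
tool_pos: [0.4442, 0.0321, 0.0451]
tool_rot: [-0.006, -0.421, 0.907, 0.004]
contact_force: [-1.6, -0.1, 0.2]
gripper_width: 0.499
grasp_force: 0.0
time: 4.8
tool_pos: [0.4532, 0.0313, 0.0556]
tool_rot: [0.003, -0.421, 0.907, -0.002]
contact_force: [0.1, 0.4, 0.0]
gripper_width: 0.375
grasp_force: 0.0
time: 5.3
tool_pos: [0.3912, 0.0829, 0.0552]
tool_rot: [0.004, -0.422, 0.907, -0.004]
contact_force: [8.7, -11.8, -5.2]
gripper_width: 0.375
grasp_force: 6.5
time: 5.5
tool_pos: [0.3914, 0.0828, 0.0552]
tool_rot: [0.003, -0.421, 0.907, -0.004]
contact_force: [3.6, -6.9, -2.2]
gripper_width: 0.38
grasp_force: 3.8
```

View pics/t2c.png

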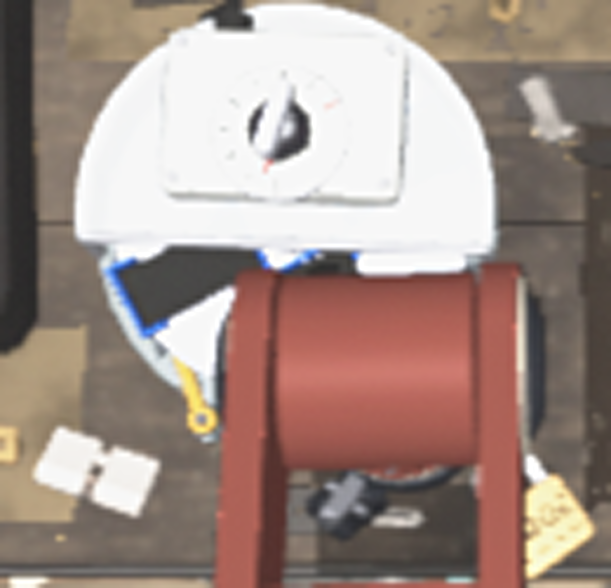

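The left nest moved on by about 7°, which completes the tooth as expected. Next: let the lever return, then make the second stroke.

```bash
python3 -m inch '[{"dx":0.004,"dy":-0.03,"dz":0,"rx":0,"ry":0,"rz":0},{"dx":0.0067,"dy":-0.055,"dz":0,"rx":0,"ry":0,"rz":0},{"dx":0.004,"dy":-0.08,"dz":0,"rx":0,"ry":0,"rz":0},{"dx":0,"dy":-0.102,"dz":0,"rx":0,"ry":0,"rz":0},{"dx":0,"dy":-0.102,"dz":0,"rx":0,"ry":0,"rz":0}]'
python3 -m inch '[{"dx":0,"dy":0,"dz":0,"rx":0,"ry":0,"rz":0},{"dx":0,"dy":0,"dz":0,"rx":0,"ry":0,"rz":0},{"dx":0,"dy":0,"dz":0,"rx":0,"ry":0,"rz":0}]'
python3 -m inch '[{"dx":0.004,"dy":0.025,"dz":0,"rx":0,"ry":0,"rz":0},{"dx":0.0067,"dy":0.05,"dz":0,"rx":0,"ry":0,"rz":0},{"dx":0.004,"dy":0.075,"dz":0,"rx":0,"ry":0,"rz":0},{"dx":0,"dy":0.095,"dz":0,"rx":0,"ry":0,"rz":0},{"dx":0,"dy":0.104,"dz":0,"rx":0,"ry":0,"rz":0}]'
python3 -m inch '[{"dx":0,"dy":0,"dz":0,"rx":0,"ry":0,"rz":0},{"dx":0,"dy":0,"dz":0,"rx":0,"ry":0,"rz":0}]'
python3 -m inch '[{"dx":0.004,"dy":-0.03,"dz":0,"rx":0,"ry":0,"rz":0},{"dx":0.0067,"dy":-0.055,"dz":0,"rx":0,"ry":0,"rz":0},{"dx":0.004,"dy":-0.08,"dz":0,"rx":0,"ry":0,"rz":0},{"dx":0,"dy":-0.104,"dz":0,"rx":0,"ry":0,"rz":0},{"dx":0,"dy":-0.104,"dz":0,"rx":0,"ry":0,"rz":0}]'
python3 -m inch '[{"dx":0,"dy":0,"dz":0,"rx":0,"ry":0,"rz":0},{"dx":0,"dy":0,"dz":0,"rx":0,"ry":0,"rz":0}]' 0.1
python3 -m inch '[{"dx":0,"dy":0,"dz":-0.06,"rx":0,"ry":0,"rz":0},{"dx":0,"dy":0,"dz":-0.12,"rx":0,"ry":0,"rz":0},{"dx":0,"dy":0,"dz":-0.15,"rx":0,"ry":0,"rz":0},{"dx":0,"dy":0,"dz":-0.15,"rx":0,"ry":0,"rz":0}]' 0.1
python3 to.py .40 .225 .17 139.7 .375 .262 .15 -9
```

```text
time: 6.05
tool_pos: [0.4539, 0.0304, 0.0551]
tool_rot: [0.002, -0.42, 0.907, -0.002]
contact_force: [-0.9, 0.8, -0.7]
gripper_width: 0.376
grasp_force: 0.0
time: 6.35
tool_pos: [0.45, 0.0319, 0.0523]
tool_rot: [0.0, -0.421, 0.907, -0.0]
contact_force: [-0.2, 0.4, -0.2]
gripper_width: 0.377
grasp_force: 0.0
time: 6.85
tool_pos: [0.3891, 0.0835, 0.0526]
tool_rot: [0.003, -0.422, 0.906, -0.005]
contact_force: [22.7, -20.8, -17.9]
gripper_width: 0.375
grasp_force: 14.9
time: 7.05
tool_pos: [0.3897, 0.0829, 0.0526]
tool_rot: [0.003, -0.422, 0.907, -0.005]
contact_force: [13.0, -12.8, -9.0]
gripper_width: 0.381
grasp_force: 8.6
time: 7.55
tool_pos: [0.4519, 0.0308, 0.0527]
tool_rot: [0.001, -0.421, 0.907, -0.0]
contact_force: [-0.2, 0.0, -0.4]
gripper_width: 0.376
grasp_force: 0.0
time: 7.75
tool_pos: [0.4494, 0.0321, 0.0517]
tool_rot: [-0.0, -0.421, 0.907, 0.0]
contact_force: [0.6, 0.3, -0.7]
gripper_width: 0.549
grasp_force: 0.0
time: 8.15
tool_pos: [0.4526, 0.0319, 0.1771]
tool_rot: [0.004, -0.422, 0.907, -0.002]
contact_force: [1.0, 0.7, -0.5]
gripper_width: 0.555
grasp_force: 0.0
dxyz [-0.1421  0.2059  0.0081] rxyz [-0.005  0.004  0.002] rows 5
dxyz [-0.0151  0.0537  0.025 ] rxyz [0.   0.   1.73] rows 18
```

```bash
python3 -m inch '[{"dx":-0.157,"dy":0.26,"dz":0.01,"rx":0,"ry":0,"rz":0},{"dx":-0.157,"dy":0.26,"dz":0.01,"rx":0,"ry":0,"rz":0},{"dx":-0.157,"dy":0.26,"dz":0.01,"rx":0,"ry":0,"rz":0},{"dx":-0.157,"dy":0.26,"dz":0.01,"rx":0,"ry":0,"rz":0},{"dx":-0.157,"dy":0.26,"dz":0.01,"rx":0,"ry":0,"rz":0}]' 0.3
python3 -m inch '[{"dx":0,"dy":0,"dz":0,"rx":0,"ry":0,"rz":-0.364},{"dx":0,"dy":0,"dz":0,"rx":0,"ry":0,"rz":-0.364},{"dx":0,"dy":0,"dz":0,"rx":0,"ry":0,"rz":-0.364},{"dx":0,"dy":0,"dz":0,"rx":0,"ry":0,"rz":-0.364},{"dx":0,"dy":0,"dz":0,"rx":0,"ry":0,"rz":-0.364}]'
cat > cyl.py <<'E'
from h import *
import sys
ci=optics.camera_info('wrist'); im=snap('wrist',sys.argv[1])
for d in nets.outline_of('wrist','cyl_a')[:3]:
    m=d['pixels'].astype(np.uint8); c=cv2.findContours(m,0,1)[0]; c=max(c,key=cv2.contourArea).reshape(-1,2)
    w=np.array([pix2w('wrist',u,v,.014,ci)[:2] for u,v in c],np.float32)
    r=cv2.minAreaRect(w*1000); b=cv2.boxPoints(r); e=[b[1]-b[0],b[2]-b[1]]; k=np.argmax([np.linalg.norm(x) for x in e])
    print(round(d['confidence'],2),np.round(d['bbox']),'ctr',np.round(np.array(r[0]),1),'size',np.round(r[1],1),'long axis deg',round(float(np.degrees(np.arctan2(e[k][1],e[k][0]))%180),1))
print(state()['tool_pos'])
E
python3 cyl.py w3
```

```text
time: 8.65
tool_pos: [0.3699, 0.2633, 0.1622]
tool_rot: [-0.001, -0.422, 0.907, 0.0]
contact_force: [1.1, 0.6, -0.0]
gripper_width: 0.65
grasp_force: 0.0
time: 9.15
tool_pos: [0.3711, 0.2614, 0.1622]
tool_rot: [-0.001, -0.65, 0.76, 0.0]
contact_force: [0.0, -0.3, -0.7]
gripper_width: 0.652
grasp_force: 0.0
0.65 [312. 225.  40.  73.] ctr [379.2 259.9] size [61.  30.6] long axis deg 71.5
[0.37161452 0.26145319 0.16283153]
```

View pics/w3.png

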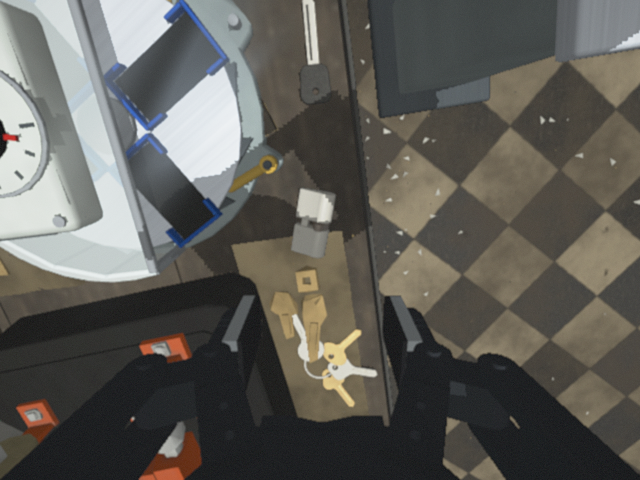

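Wrist view: silver cylinder at (313,222) with long axis about 71°, and no other cylinder near the keys. The nests look diagonal, at (175,65) and (175,190), so I'll measure the carousel angle.

```bash
python3 - <<'E'
from h import *
ci=optics.camera_info('wrist')
O=np.array([.506,.1547])
for p in [((180,3),(227,65)),((180,245),(220,210))]:
    w=[pix2w('wrist',*u,.052,ci)[:2] for u in p]; m=(w[0]+w[1])/2; d=m-O
    print(np.round(w,3),'r',np.linalg.norm(d).round(4),'cw from load deg',178.25-np.degrees(np.arctan2(d[1],d[0]))%360)
E
python3 to.py .379 .260 .1 161.5 .379 .260 .001 161.5
```

```text
[[0.436 0.094]
 [0.415 0.133]] r 0.0906 cw from load deg -28.953195602894397
[[0.482 0.251]
 [0.444 0.229]] r 0.0953 cw from load deg 61.45957371720458
dxyz [ 0.0003 -0.0095  0.0785] rxyz [ 0.001 -0.001  0.11 ] rows 2
dxyz [0.     0.     0.1238] rxyz [0. 0. 0.] rows 2
```

The carousel is one tooth short of square. The second stroke caught no tooth, probably because a finger kept the lever just off rest. I'll stroke again with a wider opening.

```bash
python3 -m inch '[{"dx":0,"dy":0,"dz":0,"rx":0,"ry":0,"rz":0.364},{"dx":0,"dy":0,"dz":0,"rx":0,"ry":0,"rz":0.364},{"dx":0,"dy":0,"dz":0,"rx":0,"ry":0,"rz":0.364},{"dx":0,"dy":0,"dz":0,"rx":0,"ry":0,"rz":0.364},{"dx":0,"dy":0,"dz":0,"rx":0,"ry":0,"rz":0.364}]' 0.1
python3 -m inch '[{"dx":0.157,"dy":-0.26,"dz":-0.01,"rx":0,"ry":0,"rz":0},{"dx":0.157,"dy":-0.26,"dz":-0.01,"rx":0,"ry":0,"rz":0},{"dx":0.157,"dy":-0.26,"dz":-0.01,"rx":0,"ry":0,"rz":0},{"dx":0.157,"dy":-0.26,"dz":-0.01,"rx":0,"ry":0,"rz":0},{"dx":0.157,"dy":-0.26,"dz":-0.01,"rx":0,"ry":0,"rz":0}]'
python3 -m inch '[{"dx":0,"dy":0,"dz":0.05,"rx":0,"ry":0,"rz":0},{"dx":0,"dy":0,"dz":0.1,"rx":0,"ry":0,"rz":0},{"dx":0,"dy":0,"dz":0.145,"rx":0,"ry":0,"rz":0},{"dx":0,"dy":0,"dz":0.15,"rx":0,"ry":0,"rz":0},{"dx":0,"dy":0,"dz":0.15,"rx":0,"ry":0,"rz":0}]'
python3 -m inch '[{"dx":0.004,"dy":0.025,"dz":0,"rx":0,"ry":0,"rz":0},{"dx":0.0067,"dy":0.05,"dz":0,"rx":0,"ry":0,"rz":0},{"dx":0.004,"dy":0.075,"dz":0,"rx":0,"ry":0,"rz":0},{"dx":0,"dy":0.1,"dz":0,"rx":0,"ry":0,"rz":0},{"dx":0,"dy":0.112,"dz":0,"rx":0,"ry":0,"rz":0}]'
python3 -m inch '[{"dx":0,"dy":0,"dz":0,"rx":0,"ry":0,"rz":0},{"dx":0,"dy":0,"dz":0,"rx":0,"ry":0,"rz":0}]'
python3 - <<'E'
from h import *
snap('side','s2'); im=cv2.imread('pics/s2.png'); cv2.imwrite('pics/s2c.png',cv2.resize(im[230:345,235:400],None,fx=4.5,fy=4.5,interpolation=cv2.INTER_CUBIC))
E
```

```text
time: 9.75
tool_pos: [0.3723, 0.2615, 0.1635]
tool_rot: [-0.0, -0.421, 0.907, 0.0]
contact_force: [0.8, 0.2, -0.2]
gripper_width: 0.55
grasp_force: 0.0
time: 10.25
tool_pos: [0.4507, 0.0293, 0.1722]
tool_rot: [0.0, -0.421, 0.907, -0.0]
contact_force: [1.4, -0.0, -0.3]
gripper_width: 0.55
grasp_force: 0.0
time: 10.75
tool_pos: [0.4496, 0.0316, 0.0514]
tool_rot: [-0.001, -0.421, 0.907, 0.001]
contact_force: [0.5, 0.6, 0.1]
gripper_width: 0.55
grasp_force: 0.0
time: 11.25
tool_pos: [0.3865, 0.0881, 0.0565]
tool_rot: [0.005, -0.422, 0.907, -0.005]
contact_force: [12.5, -7.3, -6.4]
gripper_width: 0.549
grasp_force: 7.1
time: 11.45
tool_pos: [0.3865, 0.0879, 0.0566]
tool_rot: [0.004, -0.422, 0.907, -0.005]
contact_force: [5.7, -8.4, -0.6]
gripper_width: 0.553
grasp_force: 4.8
```

View pics/s2c.png

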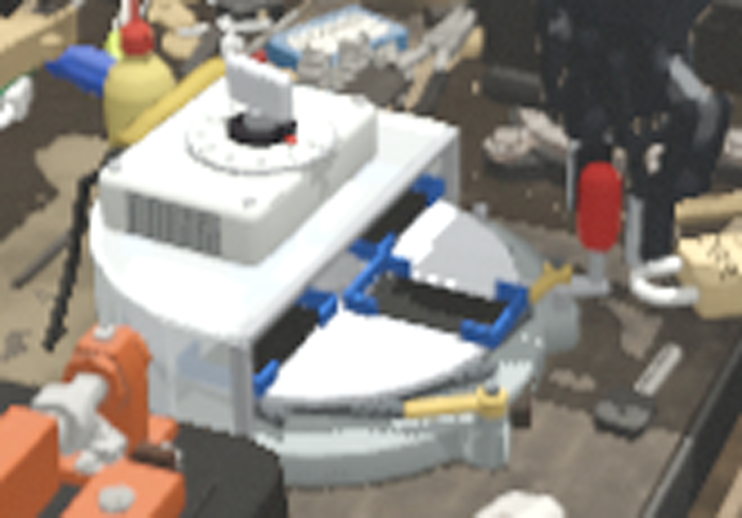

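Side view: the lever is swung forward and the front nest is nearly square. I'll push on to the firm stop, then measure.

```bash
python3 -m inch '[{"dx":0,"dy":0.006,"dz":0,"rx":0,"ry":0,"rz":0},{"dx":0,"dy":0.009,"dz":0,"rx":0,"ry":0,"rz":0},{"dx":0,"dy":0.009,"dz":0,"rx":0,"ry":0,"rz":0}]'
python3 -m inch '[{"dx":0.004,"dy":-0.03,"dz":0,"rx":0,"ry":0,"rz":0},{"dx":0.0067,"dy":-0.06,"dz":0,"rx":0,"ry":0,"rz":0},{"dx":0.004,"dy":-0.09,"dz":0,"rx":0,"ry":0,"rz":0},{"dx":0,"dy":-0.121,"dz":0,"rx":0,"ry":0,"rz":0},{"dx":0,"dy":-0.121,"dz":0,"rx":0,"ry":0,"rz":0}]'
python3 -m inch '[{"dx":0,"dy":0,"dz":-0.06,"rx":0,"ry":0,"rz":0},{"dx":0,"dy":0,"dz":-0.12,"rx":0,"ry":0,"rz":0},{"dx":0,"dy":0,"dz":-0.18,"rx":0,"ry":0,"rz":0},{"dx":0,"dy":0,"dz":-0.185,"rx":0,"ry":0,"rz":0},{"dx":0,"dy":0,"dz":-0.185,"rx":0,"ry":0,"rz":0}]'
cat > car.py <<'E'
from h import *
import sys
# carousel angle from blue nest walls: blue mask pixels projected to z=.052, compare with model for each angle
cam=sys.argv[1]; ci=optics.camera_info(cam); im=snap(cam,sys.argv[2])
hsv=cv2.cvtColor(im,cv2.COLOR_RGB2HSV); m=(hsv[...,0]>100)&(hsv[...,0]<125)&(hsv[...,1]>140)&(hsv[...,2]>70)
th=-.0306; Rm=np.array([[np.cos(th),np.sin(th)],[-np.sin(th),np.cos(th)]])
v,u=np.nonzero(m); w=np.array([pix2w(cam,a,b,.050,ci)[:2] for a,b in zip(u,v)])
d=(w-[.506,.1547])@Rm.T; k=(np.hypot(*d.T)<.1)&(d[:,0]<-.028); d=d[k]; print('blue',len(d))
best=[]
for a in np.arange(0,90,.5):
    e=np.full(len(d),1.)
    for n in range(4):
        g=np.radians(180-a+90*n)   # cw
        r=d@[np.cos(g),np.sin(g)]-.060; t=d@[-np.sin(g),np.cos(g)]
        e=np.minimum(e,np.minimum(np.hypot(np.abs(r)-.0367,np.maximum(np.abs(t)-.02,0)),np.hypot(np.abs(t)-.0198,np.maximum(np.abs(r)-.036,0))))
    best.append((np.minimum(e,.006).mean()*1000,a))
print(sorted(best)[:4])
E
python3 car.py wrist w4; python3 car.py side s3; python3 to.py .379 .26 .16 139.7
```

```text
time: 11.8
tool_pos: [0.3847, 0.0902, 0.0566]
tool_rot: [0.008, -0.422, 0.907, -0.009]
contact_force: [23.6, -18.8, -15.6]
gripper_width: 0.553
grasp_force: 14.6
time: 12.3
tool_pos: [0.4551, 0.0301, 0.0561]
tool_rot: [0.003, -0.421, 0.907, -0.002]
contact_force: [-0.3, 0.7, -0.6]
gripper_width: 0.547
grasp_force: 0.0
time: 12.8
tool_pos: [0.4519, 0.0318, 0.2042]
tool_rot: [0.003, -0.421, 0.907, -0.002]
contact_force: [0.0, -0.6, 0.2]
gripper_width: 0.551
grasp_force: 0.0
blue 305
[(np.float64(2.5785585979161016), np.float64(1.0)), (np.float64(2.609365223650091), np.float64(1.5)), (np.float64(2.6402842557003567), np.float64(0.5)), (np.float64(2.739413316659727), np.float64(2.0))]
blue 97
[(np.float64(3.2148566655763227), np.float64(3.5)), (np.float64(3.2236005255706988), np.float64(4.0)), (np.float64(3.234712085704225), np.float64(3.0)), (np.float64(3.2350139089143126), np.float64(4.5))]
dxyz [-0.1609  0.2515  0.0498] rxyz [ 0.    -0.     0.002] rows 5
```

Square at the loading point (about 1°). Next: fetch the silver cylinder.

```bash
python3 -m inch '[{"dx":-0.161,"dy":0.2515,"dz":0.05,"rx":0,"ry":0,"rz":0},{"dx":-0.161,"dy":0.2515,"dz":0.05,"rx":0,"ry":0,"rz":0},{"dx":-0.161,"dy":0.2515,"dz":0.05,"rx":0,"ry":0,"rz":0},{"dx":-0.161,"dy":0.2515,"dz":0.05,"rx":0,"ry":0,"rz":0},{"dx":-0.161,"dy":0.2515,"dz":0.05,"rx":0,"ry":0,"rz":0}]' 0.3
python3 -m inch '[{"dx":0,"dy":0,"dz":0,"rx":0,"ry":0,"rz":-0.254},{"dx":0,"dy":0,"dz":0,"rx":0,"ry":0,"rz":-0.254},{"dx":0,"dy":0,"dz":0,"rx":0,"ry":0,"rz":-0.254},{"dx":0,"dy":0,"dz":0,"rx":0,"ry":0,"rz":-0.254},{"dx":0,"dy":0,"dz":0,"rx":0,"ry":0,"rz":-0.254}]'
python3 cyl.py w5; python3 to.py .379 .26 .003 161.5
```

```text
time: 13.4
tool_pos: [0.3772, 0.2611, 0.1574]
tool_rot: [-0.002, -0.422, 0.907, 0.0]
contact_force: [0.2, -0.2, 0.0]
gripper_width: 0.65
grasp_force: 0.0
time: 13.9
tool_pos: [0.3789, 0.2593, 0.1585]
tool_rot: [-0.001, -0.585, 0.811, 0.0]
contact_force: [-0.5, -0.0, -0.0]
gripper_width: 0.651
grasp_force: 0.0
0.79 [321. 225.  38.  71.] ctr [379.4 260. ] size [61.5 31.2] long axis deg 70.9
[0.37945461 0.25942257 0.15924065]
dxyz [-0.0007  0.0005  0.1953] rxyz [ 0.001 -0.001  0.001] rows 4
```

```bash
python3 -m inch '[{"dx":-0.0007,"dy":0,"dz":0.06,"rx":0,"ry":0,"rz":0},{"dx":-0.0007,"dy":0,"dz":0.12,"rx":0,"ry":0,"rz":0},{"dx":-0.0007,"dy":0,"dz":0.17,"rx":0,"ry":0,"rz":0},{"dx":-0.0007,"dy":0,"dz":0.19,"rx":0,"ry":0,"rz":0},{"dx":-0.0007,"dy":0,"dz":0.195,"rx":0,"ry":0,"rz":0}]' 0.3
python3 -m inch '[{"dx":0,"dy":0,"dz":0,"rx":0,"ry":0,"rz":0},{"dx":0,"dy":0,"dz":0,"rx":0,"ry":0,"rz":0},{"dx":0,"dy":0,"dz":0,"rx":0,"ry":0,"rz":0},{"dx":0,"dy":0,"dz":0,"rx":0,"ry":0,"rz":0},{"dx":0,"dy":0,"dz":0,"rx":0,"ry":0,"rz":0}]' -1
python3 -m inch '[{"dx":0,"dy":0,"dz":-0.04,"rx":0,"ry":0,"rz":0},{"dx":0,"dy":0,"dz":-0.08,"rx":0,"ry":0,"rz":0},{"dx":0,"dy":0,"dz":-0.12,"rx":0,"ry":0,"rz":0},{"dx":0,"dy":0,"dz":-0.12,"rx":0,"ry":0,"rz":0}]'
python3 to.py .4461 .1566 .1 161.5 .4461 .1566 .1 88.25
```

```text
time: 14.5
tool_pos: [0.3777, 0.259, 0.0011]
tool_rot: [-0.003, -0.585, 0.811, 0.001]
contact_force: [0.4, 0.2, -0.1]
gripper_width: 0.65
grasp_force: 0.0
time: 15.0
tool_pos: [0.3813, 0.2609, 0.0058]
tool_rot: [0.001, -0.585, 0.811, -0.0]
contact_force: [-1.8, -0.4, 5.9]
gripper_width: 0.317
grasp_force: 60.1
time: 15.4
tool_pos: [0.3836, 0.2619, 0.1055]
tool_rot: [0.005, -0.585, 0.811, -0.001]
contact_force: [1.2, -0.5, -0.8]
gripper_width: 0.319
grasp_force: 59.2
dxyz [ 0.1003 -0.1156  0.0071] rxyz [-0.005  0.005  0.002] rows 3
dxyz [0. 0. 0.] rxyz [0.    0.    0.852] rows 9
```

```bash
python3 -m inch '[{"dx":0.1,"dy":-0.1156,"dz":0,"rx":0,"ry":0,"rz":0},{"dx":0.1,"dy":-0.1156,"dz":0,"rx":0,"ry":0,"rz":0},{"dx":0.1,"dy":-0.1156,"dz":0,"rx":0,"ry":0,"rz":0},{"dx":0.1,"dy":-0.1156,"dz":0,"rx":0,"ry":0,"rz":0}]'
python3 -m inch '[{"dx":0,"dy":0,"dz":0,"rx":0,"ry":0,"rz":0.426},{"dx":0,"dy":0,"dz":0,"rx":0,"ry":0,"rz":0.426},{"dx":0,"dy":0,"dz":0,"rx":0,"ry":0,"rz":0.426},{"dx":0,"dy":0,"dz":0,"rx":0,"ry":0,"rz":0.426},{"dx":0,"dy":0,"dz":0,"rx":0,"ry":0,"rz":0.426}]'
python3 -m inch '[{"dx":0,"dy":0,"dz":0,"rx":0,"ry":0,"rz":0.426},{"dx":0,"dy":0,"dz":0,"rx":0,"ry":0,"rz":0.426},{"dx":0,"dy":0,"dz":0,"rx":0,"ry":0,"rz":0.426},{"dx":0,"dy":0,"dz":0,"rx":0,"ry":0,"rz":0.426},{"dx":0,"dy":0,"dz":0,"rx":0,"ry":0,"rz":0.426},{"dx":0,"dy":0,"dz":0,"rx":0,"ry":0,"rz":0.426}]' || true
python3 - <<'E'
from h import *
print(state()['tool_pos'])
ci=optics.camera_info('wrist'); im=snap('wrist','w6')
c=w2pix('wrist',[.4461,.1566,.042],ci); print(c)
cv2.imwrite('pics/w6c.png',cv2.resize(im[180:420,160:480,::-1],None,fx=2,fy=2))
E
python3 to.py .4461 .1566 .1 88.25
```

```text
time: 15.8
tool_pos: [0.4433, 0.1529, 0.099]
tool_rot: [-0.001, -0.584, 0.812, -0.0]
contact_force: [-0.3, 0.5, -1.9]
gripper_width: 0.315
grasp_force: 59.3
time: 16.3
tool_pos: [0.4414, 0.1558, 0.0988]
tool_rot: [-0.001, -0.3, 0.954, 0.0]
contact_force: [0.2, -0.9, -1.3]
gripper_width: 0.317
grasp_force: 59.1
[0.44144445 0.15580763 0.09875008]
[318.0962935  268.92603224]
dxyz [-0.0053 -0.0025 -0.0015] rxyz [ 0.    -0.001  0.426] rows 5validation failed for argument at $...
```

View pics/w6c.png

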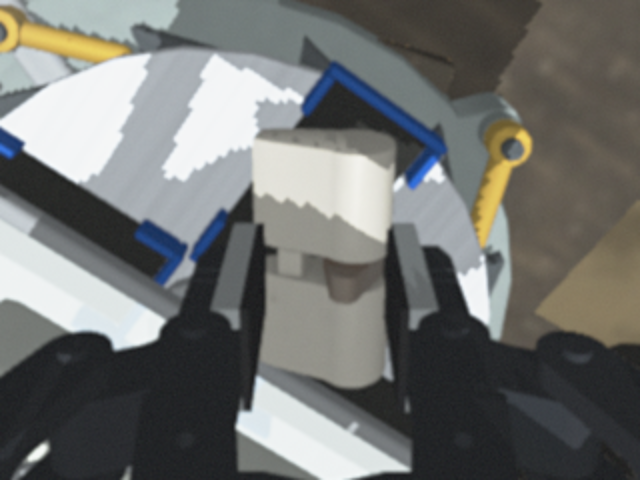

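Wrist view: the silver cylinder is well held between the pads. The nest's outer corners are at crop (335,68) and (442,150). I'll finish the turn and check the nest centre from those corners.

```bash
python3 - <<'E'
from h import *
ci=optics.camera_info('wrist')
w=[pix2w('wrist',a/2+160,b/2+180,.052,ci)[:2] for a,b in [(335,66),(444,150)]]; m=(w[0]+w[1])/2
print(np.round(w,4),m, 'nest ctr', m+np.array([np.cos(-.0306),np.sin(-.0306)])*.03825, np.linalg.norm(w[0]-w[1]))
E
python3 -m inch '[{"dx":-0.0053,"dy":-0.0025,"dz":0,"rx":0,"ry":0,"rz":0.426},{"dx":-0.0053,"dy":-0.0025,"dz":0,"rx":0,"ry":0,"rz":0.426},{"dx":-0.0053,"dy":-0.0025,"dz":0,"rx":0,"ry":0,"rz":0.426},{"dx":-0.0053,"dy":-0.0025,"dz":0,"rx":0,"ry":0,"rz":0.426},{"dx":-0.0053,"dy":-0.0025,"dz":0,"rx":0,"ry":0,"rz":0.426}]'
python3 - <<'E'
from h import *
ci=optics.camera_info('wrist'); im=snap('wrist','w7')
print(state()['tool_pos'],w2pix('wrist',[.4461,.1566,.042],ci))
cv2.imwrite('pics/w7c.png',cv2.resize(im[160:420,160:480,::-1],None,fx=2,fy=2))
E
python3 to.py .4461 .1566 .046 88.25
```

```text
[[0.4113 0.1391]
 [0.4136 0.1803]] [0.41244178 0.15968242] nest ctr [0.45067388 0.15851216] 0.041260836136105386
time: 16.85
tool_pos: [0.4463, 0.1565, 0.099]
tool_rot: [-0.001, 0.015, 1.0, -0.0]
contact_force: [-0.2, 0.4, -2.5]
gripper_width: 0.317
grasp_force: 59.1
[0.44629387 0.15648299 0.09900352] [321.60287801 262.42066171]
dxyz [0.0001 0.0001 0.0663] rxyz [-0.    -0.001  0.001] rows 2
```

View pics/w7c.png

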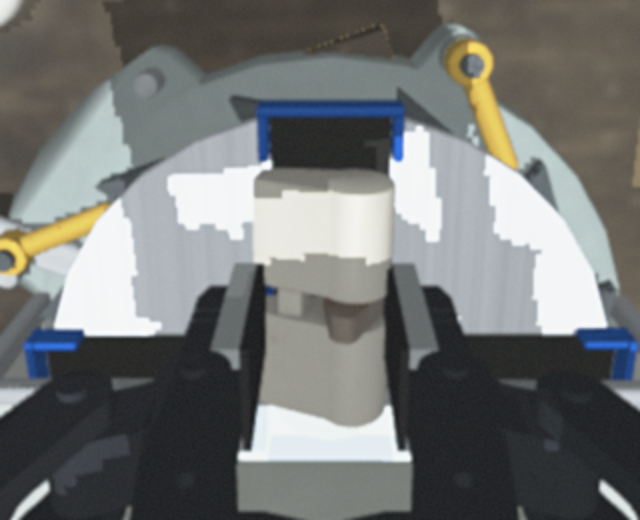

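Nest outer wall at crop x 258–403, row 103; the cylinder is centred at crop x≈323. Computing the offset.

```bash
python3 - <<'E'
from h import *
ci=optics.camera_info('wrist')
w=[pix2w('wrist',a/2+160,b/2+160,.052,ci)[:2] for a,b in [(258,101),(403,101)]]; m=(w[0]+w[1])/2
n=m+np.array([np.cos(-.0306),np.sin(-.0306)])*.03825
print(np.round(w,4),'nest',n, np.linalg.norm(w[0]-w[1]))
# side nests: outer walls (ends) centre line rows
for a,b in [(27,352),(637,352)]: print(pix2w('wrist',a/2+160,b/2+160,.052,ci))
# cylinder far top edge & lateral at z~.113
print([pix2w('wrist',a/2+160,b/2+160,.113,ci).round(4) for a,b in [(254,172),(393,172)]])
E
```

```text
[[0.4099 0.1391]
 [0.4111 0.1803]] nest [0.44872177 0.15854554] 0.041239063628546596
[0.49020152 0.05991365 0.052     ]
[0.49594312 0.25613812 0.052     ]
[array([0.4104, 0.1438, 0.113 ]), array([0.4112, 0.1716, 0.113 ])]
```

```bash
python3 - <<'E'
from h import *
ci=optics.camera_info('wrist')
for r in (190,418): print([pix2w('wrist',323/2+160,r/2+160,z,ci).round(4) for z in (.108,.112)])
print(pix2w('wrist',323/2+160,172/2+160,.097,ci))
E
python3 to.py .4475 .1573 .060 88.25
```

```text
[array([0.4165, 0.1575, 0.108 ]), array([0.415 , 0.1575, 0.112 ])]
[array([0.4738, 0.1558, 0.108 ]), array([0.4706, 0.1559, 0.112 ])]
[0.41630916 0.15745252 0.097     ]
dxyz [-0.0016  0.0011  0.0488] rxyz [-0.    -0.001  0.001] rows 1
```

```bash
python3 -m inch '[{"dx":-0.0034,"dy":0.0013,"dz":0.02,"rx":0,"ry":0,"rz":0},{"dx":-0.0034,"dy":0.0013,"dz":0.04,"rx":0,"ry":0,"rz":0},{"dx":-0.0034,"dy":0.0013,"dz":0.052,"rx":0,"ry":0,"rz":0},{"dx":-0.0034,"dy":0.0013,"dz":0.06,"rx":0,"ry":0,"rz":0},{"dx":-0.0034,"dy":0.0013,"dz":0.062,"rx":0,"ry":0,"rz":0}]'
python3 -m inch '[{"dx":0,"dy":0,"dz":0.001,"rx":0,"ry":0,"rz":0},{"dx":0,"dy":0,"dz":0.001,"rx":0,"ry":0,"rz":0}]'
```

```text
time: 17.4
tool_pos: [0.4492, 0.157, 0.0495]
tool_rot: [-0.001, 0.014, 1.0, -0.0]
contact_force: [-0.9, -0.5, -1.7]
gripper_width: 0.32
grasp_force: 59.2
time: 17.6
tool_pos: [0.4505, 0.1571, 0.0503]
tool_rot: [0.001, 0.014, 1.0, 0.0]
contact_force: [-0.7, -0.4, -1.7]
gripper_width: 0.318
grasp_force: 59.2
```

```bash
python3 -m inch '[{"dx":0,"dy":0,"dz":0.002,"rx":0,"ry":0,"rz":0},{"dx":0,"dy":0,"dz":0.004,"rx":0,"ry":0,"rz":0},{"dx":0,"dy":0,"dz":0.005,"rx":0,"ry":0,"rz":0},{"dx":0,"dy":0,"dz":0.005,"rx":0,"ry":0,"rz":0}]'
```

```text
time: 18.0
tool_pos: [0.4508, 0.1571, 0.0478]
tool_rot: [0.0, 0.014, 1.0, -0.0]
contact_force: [-5.0, 0.2, 9.9]
gripper_width: 0.319
grasp_force: 62.7
```

```bash
python3 -m inch '[{"dx":0,"dy":0,"dz":0,"rx":0,"ry":0,"rz":0},{"dx":0,"dy":0,"dz":0,"rx":0,"ry":0,"rz":0},{"dx":0,"dy":0,"dz":0,"rx":0,"ry":0,"rz":0}]' 0.1
python3 -m inch '[{"dx":0,"dy":0,"dz":-0.03,"rx":0,"ry":0,"rz":0},{"dx":0,"dy":0,"dz":-0.08,"rx":0,"ry":0,"rz":0},{"dx":0,"dy":0,"dz":-0.13,"rx":0,"ry":0,"rz":0},{"dx":0,"dy":0,"dz":-0.15,"rx":0,"ry":0,"rz":0},{"dx":0,"dy":0,"dz":-0.15,"rx":0,"ry":0,"rz":0}]'
python3 - <<'E'
from h import *
im=snap('wrist','w8'); cv2.imwrite('pics/w8c.png',cv2.resize(im[120:400,140:500,::-1],None,fx=1.8,fy=1.8))
E
python3 to.py .4513 .0313 .18 88.25
```

```text
time: 18.3
tool_pos: [0.4501, 0.157, 0.0457]
tool_rot: [0.0, 0.014, 1.0, 0.0]
contact_force: [-0.3, 0.1, -0.3]
gripper_width: 0.548
grasp_force: 0.0
time: 18.8
tool_pos: [0.4522, 0.1574, 0.1693]
tool_rot: [0.003, 0.014, 1.0, 0.001]
contact_force: [0.0, -0.3, -0.6]
gripper_width: 0.546
grasp_force: 0.0
dxyz [-0.005  -0.1571 -0.0167] rxyz [0.    0.002 0.002] rows 3
```

View pics/w8c.png

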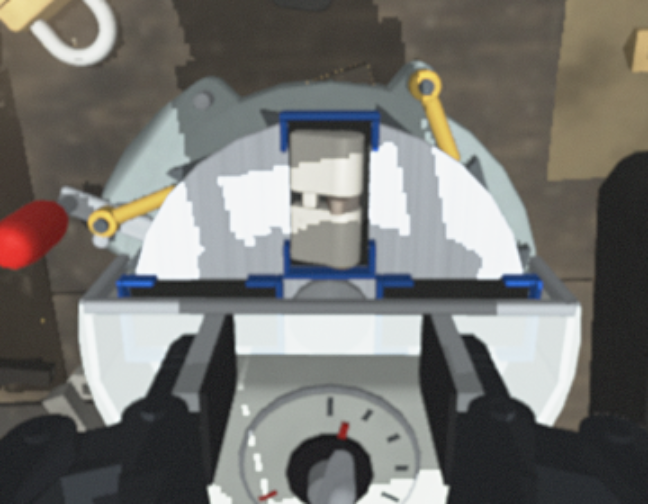

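Wrist view: the silver cylinder lies flat in the front nest at crop (327,200), the lever is at rest at left, and the key's red mark is at crop (343,430). Now the lever strokes.

```bash
python3 -m inch '[{"dx":-0.003,"dy":-0.1571,"dz":-0.012,"rx":0,"ry":0,"rz":0},{"dx":-0.003,"dy":-0.1571,"dz":-0.012,"rx":0,"ry":0,"rz":0},{"dx":-0.003,"dy":-0.1571,"dz":-0.012,"rx":0,"ry":0,"rz":0},{"dx":-0.003,"dy":-0.1571,"dz":-0.012,"rx":0,"ry":0,"rz":0}]' 0.1
python3 -m inch '[{"dx":0,"dy":0,"dz":0,"rx":0,"ry":0,"rz":-0.3},{"dx":0,"dy":0,"dz":0,"rx":0,"ry":0,"rz":-0.3},{"dx":0,"dy":0,"dz":0,"rx":0,"ry":0,"rz":-0.3},{"dx":0,"dy":0,"dz":0,"rx":0,"ry":0,"rz":-0.3}]'
python3 -m inch '[{"dx":0,"dy":0,"dz":0,"rx":0,"ry":0,"rz":-0.3},{"dx":0,"dy":0,"dz":0,"rx":0,"ry":0,"rz":-0.3},{"dx":0,"dy":0,"dz":0,"rx":0,"ry":0,"rz":-0.3},{"dx":0,"dy":0,"dz":0,"rx":0,"ry":0,"rz":-0.3}]'
python3 to.py .4513 .0313 .054 139.7
```

```text
time: 19.25
tool_pos: [0.4479, 0.0289, 0.1731]
tool_rot: [-0.002, 0.016, 1.0, -0.0]
contact_force: [0.3, -0.2, -0.3]
gripper_width: 0.552
grasp_force: 0.0
time: 19.65
tool_pos: [0.4479, 0.0321, 0.1732]
tool_rot: [-0.002, -0.21, 0.978, 0.001]
contact_force: [-0.2, -0.6, -0.8]
gripper_width: 0.55
grasp_force: 0.0
time: 20.05
tool_pos: [0.4483, 0.0319, 0.174]
tool_rot: [-0.001, -0.421, 0.907, 0.001]
contact_force: [-0.3, 0.6, -0.6]
gripper_width: 0.547
grasp_force: 0.0
dxyz [-0.002  -0.0036  0.15  ] rxyz [ 0.001 -0.001  0.002] rows 3
```

```bash
python3 -m inch '[{"dx":-0.002,"dy":-0.0036,"dz":0.05,"rx":0,"ry":0,"rz":0},{"dx":-0.002,"dy":-0.0036,"dz":0.1,"rx":0,"ry":0,"rz":0},{"dx":-0.002,"dy":-0.0036,"dz":0.145,"rx":0,"ry":0,"rz":0},{"dx":-0.002,"dy":-0.0036,"dz":0.15,"rx":0,"ry":0,"rz":0},{"dx":-0.002,"dy":-0.0036,"dz":0.15,"rx":0,"ry":0,"rz":0}]'
python3 -m inch '[{"dx":0.004,"dy":0.025,"dz":0,"rx":0,"ry":0,"rz":0},{"dx":0.0067,"dy":0.05,"dz":0,"rx":0,"ry":0,"rz":0},{"dx":0.004,"dy":0.075,"dz":0,"rx":0,"ry":0,"rz":0},{"dx":0,"dy":0.1,"dz":0,"rx":0,"ry":0,"rz":0},{"dx":0,"dy":0.115,"dz":0,"rx":0,"ry":0,"rz":0}]'
python3 -m inch '[{"dx":0,"dy":0.006,"dz":0,"rx":0,"ry":0,"rz":0},{"dx":0,"dy":0.008,"dz":0,"rx":0,"ry":0,"rz":0},{"dx":0,"dy":0.008,"dz":0,"rx":0,"ry":0,"rz":0}]'
python3 -m inch '[{"dx":0.004,"dy":-0.03,"dz":0,"rx":0,"ry":0,"rz":0},{"dx":0.0067,"dy":-0.06,"dz":0,"rx":0,"ry":0,"rz":0},{"dx":0.004,"dy":-0.09,"dz":0,"rx":0,"ry":0,"rz":0},{"dx":0,"dy":-0.123,"dz":0,"rx":0,"ry":0,"rz":0},{"dx":0,"dy":-0.123,"dz":0,"rx":0,"ry":0,"rz":0}]'
python3 -m inch '[{"dx":0,"dy":0,"dz":0,"rx":0,"ry":0,"rz":0},{"dx":0,"dy":0,"dz":0,"rx":0,"ry":0,"rz":0},{"dx":0,"dy":0,"dz":0,"rx":0,"ry":0,"rz":0}]'
python3 car.py side s4
```

```text
time: 20.55
tool_pos: [0.4511, 0.031, 0.0543]
tool_rot: [-0.001, -0.421, 0.907, 0.001]
contact_force: [-0.2, -0.2, 0.5]
gripper_width: 0.552
grasp_force: 0.0
time: 21.05
tool_pos: [0.3863, 0.0885, 0.0594]
tool_rot: [0.005, -0.422, 0.907, -0.005]
contact_force: [14.1, -5.7, -8.6]
gripper_width: 0.545
grasp_force: 6.8
time: 21.35
tool_pos: [0.3849, 0.0903, 0.0596]
tool_rot: [0.008, -0.422, 0.907, -0.009]
contact_force: [24.3, -18.5, -16.0]
gripper_width: 0.554
grasp_force: 14.5
time: 21.85
tool_pos: [0.4568, 0.0291, 0.0591]
tool_rot: [0.003, -0.421, 0.907, -0.002]
contact_force: [-0.5, 0.8, 1.1]
gripper_width: 0.549
grasp_force: 0.0
time: 22.15
tool_pos: [0.4518, 0.0312, 0.0557]
tool_rot: [0.0, -0.423, 0.906, -0.0]
contact_force: [0.3, -0.7, 0.0]
gripper_width: 0.545
grasp_force: 0.0
blue 133
[(np.float64(2.898745607973587), np.float64(32.5)), (np.float64(2.9082624438093254), np.float64(33.0)), (np.float64(2.922698268871624), np.float64(33.5)), (np.float64(2.9622855001385044), np.float64(32.0))]
```

Side camera: 32.5°, with the same 3° bias as before, so the tooth advanced. Two more strokes.

```bash
for_dummy=1
python3 -m inch '[{"dx":0.004,"dy":0.025,"dz":0,"rx":0,"ry":0,"rz":0},{"dx":0.0067,"dy":0.05,"dz":0,"rx":0,"ry":0,"rz":0},{"dx":0.004,"dy":0.075,"dz":0,"rx":0,"ry":0,"rz":0},{"dx":0,"dy":0.1,"dz":0,"rx":0,"ry":0,"rz":0},{"dx":0,"dy":0.115,"dz":0,"rx":0,"ry":0,"rz":0}]' | tail -3
python3 -m inch '[{"dx":0,"dy":0.006,"dz":0,"rx":0,"ry":0,"rz":0},{"dx":0,"dy":0.008,"dz":0,"rx":0,"ry":0,"rz":0},{"dx":0,"dy":0.008,"dz":0,"rx":0,"ry":0,"rz":0}]'
python3 -m inch '[{"dx":0.004,"dy":-0.03,"dz":0,"rx":0,"ry":0,"rz":0},{"dx":0.0067,"dy":-0.06,"dz":0,"rx":0,"ry":0,"rz":0},{"dx":0.004,"dy":-0.09,"dz":0,"rx":0,"ry":0,"rz":0},{"dx":0,"dy":-0.123,"dz":0,"rx":0,"ry":0,"rz":0},{"dx":0,"dy":-0.123,"dz":0,"rx":0,"ry":0,"rz":0}]' | tail -3
python3 -m inch '[{"dx":0,"dy":0,"dz":0,"rx":0,"ry":0,"rz":0},{"dx":0,"dy":0,"dz":0,"rx":0,"ry":0,"rz":0},{"dx":0,"dy":0,"dz":0,"rx":0,"ry":0,"rz":0}]' | tail -5
python3 -m inch '[{"dx":0.004,"dy":0.025,"dz":0,"rx":0,"ry":0,"rz":0},{"dx":0.0067,"dy":0.05,"dz":0,"rx":0,"ry":0,"rz":0},{"dx":0.004,"dy":0.075,"dz":0,"rx":0,"ry":0,"rz":0},{"dx":0,"dy":0.1,"dz":0,"rx":0,"ry":0,"rz":0},{"dx":0,"dy":0.115,"dz":0,"rx":0,"ry":0,"rz":0}]' | tail -3
python3 -m inch '[{"dx":0,"dy":0.006,"dz":0,"rx":0,"ry":0,"rz":0},{"dx":0,"dy":0.008,"dz":0,"rx":0,"ry":0,"rz":0},{"dx":0,"dy":0.008,"dz":0,"rx":0,"ry":0,"rz":0}]'
python3 -m inch '[{"dx":0.004,"dy":-0.03,"dz":0,"rx":0,"ry":0,"rz":0},{"dx":0.0067,"dy":-0.06,"dz":0,"rx":0,"ry":0,"rz":0},{"dx":0.004,"dy":-0.09,"dz":0,"rx":0,"ry":0,"rz":0},{"dx":0,"dy":-0.123,"dz":0,"rx":0,"ry":0,"rz":0},{"dx":0,"dy":-0.123,"dz":0,"rx":0,"ry":0,"rz":0}]' | tail -3
python3 -m inch '[{"dx":0,"dy":0,"dz":-0.06,"rx":0,"ry":0,"rz":0},{"dx":0,"dy":0,"dz":-0.12,"rx":0,"ry":0,"rz":0},{"dx":0,"dy":0,"dz":-0.16,"rx":0,"ry":0,"rz":0},{"dx":0,"dy":0,"dz":-0.16,"rx":0,"ry":0,"rz":0}]'
python3 car.py side s5;python3 car.py wrist w9
python3 to.py .389 -.22 .18 139.7 .389 -.22 .18 180
```

```text
contact_force: [20.9, -12.6, -9.7]
gripper_width: 0.554
grasp_force: 13.2
time: 23.0
tool_pos: [0.3836, 0.0897, 0.0567]
tool_rot: [0.007, -0.423, 0.906, -0.01]
contact_force: [29.5, -19.8, -19.8]
gripper_width: 0.548
grasp_force: 17.4
contact_force: [0.7, 0.6, 0.4]
gripper_width: 0.552
grasp_force: 0.0
tool_pos: [0.4512, 0.0313, 0.055]
tool_rot: [-0.0, -0.423, 0.906, 0.0]
contact_force: [0.2, -1.0, 0.3]
gripper_width: 0.549
grasp_force: 0.0
contact_force: [18.9, -20.0, -5.8]
gripper_width: 0.551
grasp_force: 14.8
time: 24.6
tool_pos: [0.3834, 0.0893, 0.0567]
tool_rot: [0.007, -0.423, 0.906, -0.01]
contact_force: [28.6, -22.0, -18.9]
gripper_width: 0.549
grasp_force: 17.6
contact_force: [-0.2, -0.9, -0.2]
gripper_width: 0.55
grasp_force: 0.0
time: 25.5
tool_pos: [0.4545, 0.0311, 0.1894]
tool_rot: [0.005, -0.423, 0.906, -0.003]
contact_force: [1.3, -0.0, 0.7]
gripper_width: 0.549
grasp_force: 0.0
blue 97
[(np.float64(3.1882579726659985), np.float64(5.0)), (np.float64(3.1987000686176734), np.float64(4.5)), (np.float64(3.2182511343164304), np.float64(4.0)), (np.float64(3.2369834773699964), np.float64(5.5))]
blue 355
[(np.float64(2.6522064989110175), np.float64(1.5)), (np.float64(2.6566292654015644), np.float64(1.0)), (np.float64(2.7418033690264636), np.float64(2.0)), (np.float64(2.7555407719723632), np.float64(0.5))]
dxyz [ 0.2911 -0.1417  0.0047] rxyz [-0.001  0.001  0.004] rows 6
dxyz [0. 0. 0.] rxyz [ 0.     0.    -0.469] rows 5
```

Square again. Next, over to the brass cylinder, raised to clear the vice.

```bash
python3 -m inch '[{"dx":0,"dy":0,"dz":-0.1,"rx":0,"ry":0,"rz":0.406},{"dx":0,"dy":0,"dz":-0.1,"rx":0,"ry":0,"rz":0.406},{"dx":0,"dy":0,"dz":-0.1,"rx":0,"ry":0,"rz":0.406},{"dx":0,"dy":0,"dz":-0.1,"rx":0,"ry":0,"rz":0.406},{"dx":0,"dy":0,"dz":-0.1,"rx":0,"ry":0,"rz":0.406}]' 0.4 | tail -1
python3 -m inch '[{"dx":0,"dy":0,"dz":0,"rx":0,"ry":0,"rz":0.406},{"dx":0,"dy":0,"dz":0,"rx":0,"ry":0,"rz":0.406},{"dx":0,"dy":0,"dz":0,"rx":0,"ry":0,"rz":0.406},{"dx":0,"dy":0,"dz":0,"rx":0,"ry":0,"rz":0.406},{"dx":0,"dy":0,"dz":0,"rx":0,"ry":0,"rz":0.406}]' | tail -1
python3 -m inch '[{"dx":0,"dy":0,"dz":0,"rx":0,"ry":0,"rz":0.406},{"dx":0,"dy":0,"dz":0,"rx":0,"ry":0,"rz":0.406},{"dx":0,"dy":0,"dz":0,"rx":0,"ry":0,"rz":0.406},{"dx":0,"dy":0,"dz":0,"rx":0,"ry":0,"rz":0.406},{"dx":0,"dy":0,"dz":0,"rx":0,"ry":0,"rz":0.406}]' | tail -1
python3 -m inch '[{"dx":0,"dy":0,"dz":0,"rx":0,"ry":0,"rz":0.406},{"dx":0,"dy":0,"dz":0,"rx":0,"ry":0,"rz":0.406},{"dx":0,"dy":0,"dz":0,"rx":0,"ry":0,"rz":0.406},{"dx":0,"dy":0,"dz":0,"rx":0,"ry":0,"rz":0.406},{"dx":0,"dy":0,"dz":0,"rx":0,"ry":0,"rz":0.406}]'
python3 to.py .389 -.215 .25 0
```

```text
grasp_force: 0.0
grasp_force: 0.0
grasp_force: 0.0
time: 27.6
tool_pos: [0.4518, 0.0307, 0.2626]
tool_rot: [-0.0, 0.703, 0.711, -0.0]
contact_force: [0.3, -0.6, 0.1]
gripper_width: 0.7
grasp_force: 0.0
dxyz [-0.3062 -0.0822  0.0158] rxyz [-0.001 -0.     0.008] rows 6
```

```bash
python3 -m inch '[{"dx":-0.153,"dy":-0.041,"dz":0.008,"rx":0,"ry":0,"rz":0},{"dx":-0.153,"dy":-0.041,"dz":0.008,"rx":0,"ry":0,"rz":0},{"dx":-0.153,"dy":-0.041,"dz":0.008,"rx":0,"ry":0,"rz":0},{"dx":-0.153,"dy":-0.041,"dz":0.008,"rx":0,"ry":0,"rz":0}]' | tail -1
python3 -m inch '[{"dx":-0.153,"dy":-0.041,"dz":0.008,"rx":0,"ry":0,"rz":0},{"dx":-0.153,"dy":-0.041,"dz":0.008,"rx":0,"ry":0,"rz":0},{"dx":-0.153,"dy":-0.041,"dz":0.008,"rx":0,"ry":0,"rz":0},{"dx":-0.153,"dy":-0.041,"dz":0.008,"rx":0,"ry":0,"rz":0}]'
python3 cyl.py w10
python3 - <<'E'
from h import *
for n in ['cyl_b']:
  snap('top','t5'); print([(np.round(d['bbox']),round(d['confidence'],2)) for d in nets.boxes_of('top',n)])
E
python3 to.py .389 -.222 .12 0
```

```text
grasp_force: 0.0
time: 28.4
tool_pos: [0.3877, -0.2162, 0.2499]
tool_rot: [-0.001, 0.704, 0.71, -0.0]
contact_force: [0.1, 1.3, -0.1]
gripper_width: 0.706
grasp_force: 0.0
0.9 [325. 210.  30.  53.] ctr [ 391.1 -222.8] size [30.8 62.9] long axis deg 95.6
[ 0.3884753  -0.21406855  0.25020235]
[(array([412., 308.,  20.,  15.]), 0.68), (array([259., 284.,  82.,  36.]), 0.53)]
dxyz [-0.0108  0.0002  0.163 ] rxyz [ 0.    -0.     0.007] rows 3
```

View pics/w10.png

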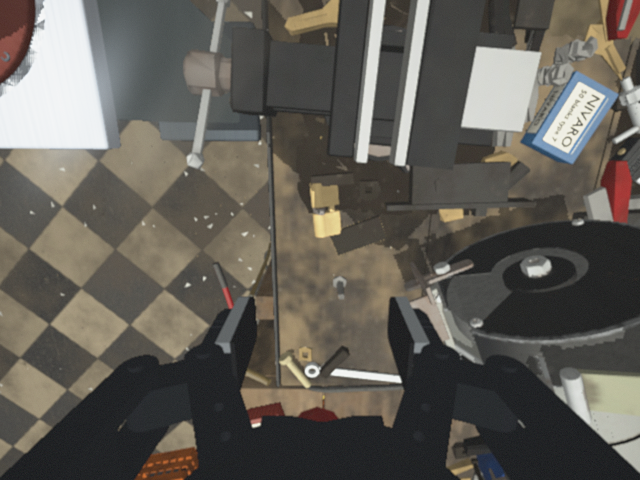

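Wrist view: brass cylinder at (325,208), between the vice jaw end (row ~160) and the grinder. A brassy blob at (452,213) needs checking. I'll measure the jaw clearance and the blob.

```bash
python3 - <<'E'
from h import *
ci=optics.camera_info('wrist'); im=cv2.imread('pics/w10.png')
for z in (.05,.1,.15): print('jaw end',pix2w('wrist',360,160,z,ci).round(3),'jaw left',pix2w('wrist',335,150,z,ci).round(3))
print('blob',pix2w('wrist',452,213,.01,ci).round(3))
hsv=cv2.cvtColor(im,cv2.COLOR_BGR2HSV); m=cv2.inRange(hsv,(15,90,90),(32,255,255))
n,l,st,c=cv2.connectedComponentsWithStats(m)
for i in range(1,n):
    if st[i,4]>60: print(st[i],c[i].round(),im[l==i].mean(0).round())
t=cv2.imread('pics/top0.png'); p=w2pix('top',pix2w('wrist',452,213,.01,ci)); print(p)
E
python3 to.py .391 -.223 .25 5.6 .391 -.223 .002 5.6
```

```text
jaw end [ 0.426 -0.162  0.05 ] jaw left [ 0.401 -0.153  0.05 ]
jaw end [ 0.42  -0.158  0.1  ] jaw left [ 0.399 -0.15   0.1  ]
jaw end [ 0.415 -0.154  0.15 ] jaw left [ 0.397 -0.147  0.15 ]
blob [ 0.538 -0.224  0.01 ]
[ 285    0   54   35 1045] [314.  19.] [ 99. 140. 162.]
[ 584    0   42   80 1007] [605.  41.] [ 98. 140. 162.]
[482 151  35  14 262] [501. 158.] [ 93. 131. 151.]
[ 310  183   32   55 1145] [325. 209.] [116. 166. 186.]
[439 209  25  13 271] [451. 214.] [114. 163. 188.]
[299 347  13  14 141] [305. 354.] [104. 147. 169.]
[247 369  24  17  83] [260. 376.] [ 68.  98. 111.]
[449 459  25  16 186] [461. 467.] [ 83. 117. 135.]
[407.47694473 251.39420849]
dxyz [-0.012   0.0027  0.0005] rxyz [ 0.    -0.    -0.058] rows 1
dxyz [0.   0.   0.31] rxyz [0. 0. 0.] rows 5
```

```bash
python3 - <<'E'
from h import *
im=cv2.imread('pics/top0.png'); ci=optics.camera_info('top')
hsv=cv2.cvtColor(im,cv2.COLOR_BGR2HSV); m=cv2.inRange(hsv,(15,90,90),(32,255,255))
n,l,st,c=cv2.connectedComponentsWithStats(m)
for i in range(1,n):
    x,y=c[i]
    if st[i,4]>15 and 40<x<520 and 190<y<335: print(st[i],im[l==i].mean(0).round(),pix2w('top',x,y,.01,ci)[:2].round(3))
E
python3 -m inch '[{"dx":-0.012,"dy":0.0027,"dz":0.06,"rx":0,"ry":0,"rz":-0.058},{"dx":-0.012,"dy":0.0027,"dz":0.12,"rx":0,"ry":0,"rz":-0.058},{"dx":-0.012,"dy":0.0027,"dz":0.16,"rx":0,"ry":0,"rz":-0.058},{"dx":-0.012,"dy":0.0027,"dz":0.17,"rx":0,"ry":0,"rz":-0.058},{"dx":-0.012,"dy":0.0027,"dz":0.17,"rx":0,"ry":0,"rz":-0.058}]' 0.3
python3 cyl.py w11
python3 to.py .391 -.223 .003 5.6
```

```text
[272 185  45  35 625] [ 86. 173. 199.] [0.665 0.056]
[218 187  10  16 105] [134. 187. 219.] [0.688 0.254]
[336 199  17  16  78] [132. 184. 215.] [ 0.657 -0.064]
[316 211  14   3  31] [138. 194. 224.] [ 0.643 -0.008]
[382 231   8  13  57] [114. 157. 186.] [ 0.579 -0.167]
[405 248   8  11  68] [135. 189. 219.] [ 0.534 -0.227]
[287 278  16  12  54] [122. 216. 240.] [0.456 0.064]
[228 292  13  15  70] [110. 200. 228.] [0.416 0.216]
[170 294  22  10 130] [127. 178. 210.] [0.419 0.344]
[513 298  10  20  76] [137. 180. 214.] [ 0.402 -0.495]
[327 301  13  26 179] [123. 172. 203.] [ 0.385 -0.033]
[161 305  26  10 165] [138. 195. 224.] [0.392 0.357]
[189 305  10   9  67] [132. 185. 214.] [0.391 0.314]
[398 304  11   9  20] [123. 170. 196.] [ 0.399 -0.204]
[510 309   2  15  18] [129. 167. 201.] [ 0.374 -0.474]
[412 311  12   5  20] [139. 194. 222.] [ 0.379 -0.244]
[398 315  11   3  19] [129. 181. 206.] [ 0.373 -0.204]
[485 317   8   7  39] [141. 193. 224.] [ 0.365 -0.417]
time: 29.1
tool_pos: [0.3903, -0.2228, 0.1137]
tool_rot: [-0.001, 0.672, 0.74, 0.0]
contact_force: [0.2, 0.3, -0.4]
gripper_width: 0.652
grasp_force: 0.0
0.96 [325. 240.  43.  80.] ctr [ 390.7 -222.8] size [31.3 64.4] long axis deg 95.6
[ 0.39196667 -0.2246128   0.11677201]
dxyz [ 0.0025 -0.0014  0.1422] rxyz [ 0.002  0.002 -0.001] rows 3
```

The blob is about 20×28 mm, too small to be a cylinder. The one here is 64 mm long, so it is cyl_a. Grasp it.

```bash
python3 -m inch '[{"dx":0.001,"dy":0,"dz":0.05,"rx":0,"ry":0,"rz":0},{"dx":0.001,"dy":0,"dz":0.1,"rx":0,"ry":0,"rz":0},{"dx":0.001,"dy":0,"dz":0.13,"rx":0,"ry":0,"rz":0},{"dx":0.001,"dy":0,"dz":0.139,"rx":0,"ry":0,"rz":0},{"dx":0.001,"dy":0,"dz":0.139,"rx":0,"ry":0,"rz":0}]' 0.3
python3 -m inch '[{"dx":0,"dy":0,"dz":0,"rx":0,"ry":0,"rz":0},{"dx":0,"dy":0,"dz":0,"rx":0,"ry":0,"rz":0},{"dx":0,"dy":0,"dz":0,"rx":0,"ry":0,"rz":0},{"dx":0,"dy":0,"dz":0,"rx":0,"ry":0,"rz":0},{"dx":0,"dy":0,"dz":0,"rx":0,"ry":0,"rz":0}]' -1
python3 -m inch '[{"dx":0,"dy":0,"dz":-0.06,"rx":0,"ry":0,"rz":0},{"dx":0,"dy":0,"dz":-0.12,"rx":0,"ry":0,"rz":0},{"dx":0,"dy":0,"dz":-0.18,"rx":0,"ry":0,"rz":0},{"dx":0,"dy":0,"dz":-0.24,"rx":0,"ry":0,"rz":0},{"dx":0,"dy":0,"dz":-0.28,"rx":0,"ry":0,"rz":0}]'
python3 to.py .44 .1575 .23 5.6 .449 .1575 .23 88.25
```

```text
time: 29.7
tool_pos: [0.3913, -0.224, 0.0044]
tool_rot: [0.001, 0.673, 0.74, 0.0]
contact_force: [-0.3, 0.2, 0.5]
gripper_width: 0.654
grasp_force: 0.0
time: 30.2
tool_pos: [0.3916, -0.2249, 0.0062]
tool_rot: [0.002, 0.673, 0.74, -0.0]
contact_force: [-4.0, 0.4, 8.9]
gripper_width: 0.317
grasp_force: 58.5
time: 30.7
tool_pos: [0.3914, -0.2242, 0.233]
tool_rot: [0.004, 0.673, 0.74, 0.0]
contact_force: [-0.2, -0.6, -0.5]
gripper_width: 0.312
grasp_force: 59.2
dxyz [0.4693 0.1053 0.0018] rxyz [ 0.004  0.004 -0.002] rows 8
dxyz [-0.0011  0.0112  0.    ] rxyz [ 0.     0.    -0.962] rows 10
```

```bash
python3 -m inch '[{"dx":0.235,"dy":0.053,"dz":0,"rx":0,"ry":0,"rz":0},{"dx":0.235,"dy":0.053,"dz":0,"rx":0,"ry":0,"rz":0},{"dx":0.235,"dy":0.053,"dz":0,"rx":0,"ry":0,"rz":0},{"dx":0.235,"dy":0.053,"dz":0,"rx":0,"ry":0,"rz":0},{"dx":0.235,"dy":0.053,"dz":0,"rx":0,"ry":0,"rz":0}]' | tail -2
python3 -m inch '[{"dx":0.235,"dy":0.053,"dz":0,"rx":0,"ry":0,"rz":0},{"dx":0.235,"dy":0.053,"dz":0,"rx":0,"ry":0,"rz":0},{"dx":0.235,"dy":0.053,"dz":0,"rx":0,"ry":0,"rz":0},{"dx":0.235,"dy":0.053,"dz":0,"rx":0,"ry":0,"rz":0},{"dx":0.235,"dy":0.053,"dz":0,"rx":0,"ry":0,"rz":0}]' | tail -2
python3 -m inch '[{"dx":0,"dy":0,"dz":0,"rx":0,"ry":0,"rz":-0.481},{"dx":0,"dy":0,"dz":0,"rx":0,"ry":0,"rz":-0.481},{"dx":0,"dy":0,"dz":0,"rx":0,"ry":0,"rz":-0.481},{"dx":0,"dy":0,"dz":0,"rx":0,"ry":0,"rz":-0.481},{"dx":0,"dy":0,"dz":0,"rx":0,"ry":0,"rz":-0.481}]' | tail -2
python3 -m inch '[{"dx":0,"dy":0,"dz":0,"rx":0,"ry":0,"rz":-0.481},{"dx":0,"dy":0,"dz":0,"rx":0,"ry":0,"rz":-0.481},{"dx":0,"dy":0,"dz":0,"rx":0,"ry":0,"rz":-0.481},{"dx":0,"dy":0,"dz":0,"rx":0,"ry":0,"rz":-0.481},{"dx":0,"dy":0,"dz":0,"rx":0,"ry":0,"rz":-0.481}]'
python3 to.py .450 .1572 .10 88.25
```

```text
gripper_width: 0.309
grasp_force: 59.2
gripper_width: 0.308
grasp_force: 59.3
gripper_width: 0.308
grasp_force: 59.3
time: 32.7
tool_pos: [0.4399, 0.1576, 0.2281]
tool_rot: [0.001, 0.015, 1.0, -0.0]
contact_force: [0.4, -0.5, -1.2]
gripper_width: 0.305
grasp_force: 59.3
dxyz [-1.240e-02 -1.000e-04  1.601e-01] rxyz [-0.     0.001  0.001] rows 3
```

```bash
python3 -m inch '[{"dx":-0.0124,"dy":0,"dz":0.06,"rx":0,"ry":0,"rz":0},{"dx":-0.0124,"dy":0,"dz":0.12,"rx":0,"ry":0,"rz":0},{"dx":-0.0124,"dy":0,"dz":0.159,"rx":0,"ry":0,"rz":0},{"dx":-0.0124,"dy":0,"dz":0.159,"rx":0,"ry":0,"rz":0},{"dx":-0.0124,"dy":0,"dz":0.159,"rx":0,"ry":0,"rz":0}]'
python3 - <<'E'
from h import *
ci=optics.camera_info('wrist'); im=snap('wrist','w12')
for d in nets.outline_of('wrist','cyl_a')[:2]: print(np.round(d['bbox']),round(d['confidence'],2))
cv2.imwrite('pics/w12c.png',cv2.resize(im[160:420,160:480,::-1],None,fx=2,fy=2))
E
python3 to.py .450 .1572 .049 88.25
```

```text
time: 33.2
tool_pos: [0.45, 0.1578, 0.1011]
tool_rot: [0.0, 0.017, 1.0, -0.0]
contact_force: [0.7, 0.4, -1.2]
gripper_width: 0.315
grasp_force: 59.6
[326. 305.  66. 138.] 0.91
[426. 332.  67.  19.] 0.7
dxyz [ 0.0025 -0.0018  0.0679] rxyz [ 0.001  0.004 -0.003] rows 2
```

```bash
python3 -m inch '[{"dx":0.0005,"dy":-0.001,"dz":0.03,"rx":0,"ry":0,"rz":0},{"dx":0.0005,"dy":-0.001,"dz":0.045,"rx":0,"ry":0,"rz":0},{"dx":0.0005,"dy":-0.001,"dz":0.055,"rx":0,"ry":0,"rz":0},{"dx":0.0005,"dy":-0.001,"dz":0.06,"rx":0,"ry":0,"rz":0},{"dx":0.0005,"dy":-0.001,"dz":0.063,"rx":0,"ry":0,"rz":0}]'
python3 -m inch '[{"dx":0,"dy":0,"dz":0.002,"rx":0,"ry":0,"rz":0},{"dx":0,"dy":0,"dz":0.004,"rx":0,"ry":0,"rz":0},{"dx":0,"dy":0,"dz":0.004,"rx":0,"ry":0,"rz":0}]'
```

```text
time: 33.8
tool_pos: [0.4494, 0.1578, 0.05]
tool_rot: [0.0, 0.017, 1.0, 0.0]
contact_force: [0.2, -0.2, -1.8]
gripper_width: 0.313
grasp_force: 59.6
time: 34.1
tool_pos: [0.4498, 0.158, 0.0483]
tool_rot: [0.0, 0.017, 1.0, 0.0]
contact_force: [-4.2, -1.1, 5.8]
gripper_width: 0.307
grasp_force: 64.3
```

```bash
python3 -m inch '[{"dx":0,"dy":0,"dz":0,"rx":0,"ry":0,"rz":0},{"dx":0,"dy":0,"dz":0,"rx":0,"ry":0,"rz":0},{"dx":0,"dy":0,"dz":0,"rx":0,"ry":0,"rz":0}]' 0.1
python3 -m inch '[{"dx":0,"dy":0,"dz":-0.03,"rx":0,"ry":0,"rz":0},{"dx":0,"dy":0,"dz":-0.08,"rx":0,"ry":0,"rz":0},{"dx":0,"dy":0,"dz":-0.13,"rx":0,"ry":0,"rz":0},{"dx":0,"dy":0,"dz":-0.15,"rx":0,"ry":0,"rz":0},{"dx":0,"dy":0,"dz":-0.15,"rx":0,"ry":0,"rz":0}]'
sed 's/,\.014,ci/,.057,ci/' cyl.py > cyl57.py; python3 cyl57.py w13; python3 car.py wrist w14
python3 to.py .4513 .0313 .18 88.25
```

```text
time: 34.4
tool_pos: [0.4494, 0.1578, 0.0468]
tool_rot: [0.0, 0.017, 1.0, 0.0]
contact_force: [-0.1, 0.8, 0.3]
gripper_width: 0.553
grasp_force: 0.0
time: 34.9
tool_pos: [0.4513, 0.1582, 0.1703]
tool_rot: [0.004, 0.017, 1.0, 0.001]
contact_force: [-0.0, -0.6, -0.1]
gripper_width: 0.549
grasp_force: 0.0
0.73 [393. 282.  74.  13.] ctr [493.  215.8] size [59.4  9. ] long axis deg 88.0
0.66 [323. 229.  37.  82.] ctr [446.5 158.5] size [31.1 65.8] long axis deg 178.3
0.47 [157. 108.  92.  97.] ctr [361.7  51.7] size [60.3 43.1] long axis deg 35.0
[0.44881351 0.15767679 0.1658604 ]
blue 442
[(np.float64(2.29836137774804), np.float64(1.5)), (np.float64(2.325256084775936), np.float64(2.0)), (np.float64(2.3911931776074056), np.float64(1.0)), (np.float64(2.456175408338465), np.float64(2.5))]
dxyz [-0.0092 -0.1576 -0.019 ] rxyz [-0.    -0.002 -0.002] rows 3
```

The brass cylinder lies flat and centred in the nest (446.5, 158.5 mm, axis 178.3°), with the silver one in the left nest. Three more strokes.

```bash
python3 -m inch '[{"dx":-0.005,"dy":-0.1576,"dz":-0.012,"rx":0,"ry":0,"rz":0},{"dx":-0.005,"dy":-0.1576,"dz":-0.012,"rx":0,"ry":0,"rz":0},{"dx":-0.005,"dy":-0.1576,"dz":-0.012,"rx":0,"ry":0,"rz":0},{"dx":-0.005,"dy":-0.1576,"dz":-0.012,"rx":0,"ry":0,"rz":0}]' 0.1 | tail -1
python3 -m inch '[{"dx":0,"dy":0,"dz":0,"rx":0,"ry":0,"rz":-0.3},{"dx":0,"dy":0,"dz":0,"rx":0,"ry":0,"rz":-0.3},{"dx":0,"dy":0,"dz":0,"rx":0,"ry":0,"rz":-0.3},{"dx":0,"dy":0,"dz":0,"rx":0,"ry":0,"rz":-0.3}]' | tail -1
python3 -m inch '[{"dx":0,"dy":0,"dz":0,"rx":0,"ry":0,"rz":-0.3},{"dx":0,"dy":0,"dz":0,"rx":0,"ry":0,"rz":-0.3},{"dx":0,"dy":0,"dz":0,"rx":0,"ry":0,"rz":-0.3},{"dx":0,"dy":0,"dz":0,"rx":0,"ry":0,"rz":-0.3}]'
python3 to.py .4513 .0313 .054 139.7
```

```text
grasp_force: 0.0
grasp_force: 0.0
time: 36.25
tool_pos: [0.4482, 0.0322, 0.1749]
tool_rot: [-0.001, -0.419, 0.908, 0.001]
contact_force: [-0.8, 1.0, -0.1]
gripper_width: 0.554
grasp_force: 0.0
dxyz [-0.0018 -0.004   0.1511] rxyz [ 0.001 -0.001 -0.002] rows 3
```

```bash
python3 -m inch '[{"dx":-0.002,"dy":-0.004,"dz":0.05,"rx":0,"ry":0,"rz":0},{"dx":-0.002,"dy":-0.004,"dz":0.1,"rx":0,"ry":0,"rz":0},{"dx":-0.002,"dy":-0.004,"dz":0.145,"rx":0,"ry":0,"rz":0},{"dx":-0.002,"dy":-0.004,"dz":0.151,"rx":0,"ry":0,"rz":0},{"dx":-0.002,"dy":-0.004,"dz":0.151,"rx":0,"ry":0,"rz":0}]' | tail -5
python3 -m inch '[{"dx":0.004,"dy":0.025,"dz":0,"rx":0,"ry":0,"rz":0},{"dx":0.0067,"dy":0.05,"dz":0,"rx":0,"ry":0,"rz":0},{"dx":0.004,"dy":0.075,"dz":0,"rx":0,"ry":0,"rz":0},{"dx":0,"dy":0.1,"dz":0,"rx":0,"ry":0,"rz":0},{"dx":0,"dy":0.115,"dz":0,"rx":0,"ry":0,"rz":0}]' | tail -1
python3 -m inch '[{"dx":0,"dy":0.006,"dz":0,"rx":0,"ry":0,"rz":0},{"dx":0,"dy":0.008,"dz":0,"rx":0,"ry":0,"rz":0},{"dx":0,"dy":0.008,"dz":0,"rx":0,"ry":0,"rz":0}]'
python3 -m inch '[{"dx":0.004,"dy":-0.03,"dz":0,"rx":0,"ry":0,"rz":0},{"dx":0.0067,"dy":-0.06,"dz":0,"rx":0,"ry":0,"rz":0},{"dx":0.004,"dy":-0.09,"dz":0,"rx":0,"ry":0,"rz":0},{"dx":0,"dy":-0.123,"dz":0,"rx":0,"ry":0,"rz":0},{"dx":0,"dy":-0.123,"dz":0,"rx":0,"ry":0,"rz":0}]' | tail -1
python3 -m inch '[{"dx":0,"dy":0,"dz":0,"rx":0,"ry":0,"rz":0},{"dx":0,"dy":0,"dz":0,"rx":0,"ry":0,"rz":0},{"dx":0,"dy":0,"dz":0,"rx":0,"ry":0,"rz":0}]' | tail -5
python3 -m inch '[{"dx":0.004,"dy":0.025,"dz":0,"rx":0,"ry":0,"rz":0},{"dx":0.0067,"dy":0.05,"dz":0,"rx":0,"ry":0,"rz":0},{"dx":0.004,"dy":0.075,"dz":0,"rx":0,"ry":0,"rz":0},{"dx":0,"dy":0.1,"dz":0,"rx":0,"ry":0,"rz":0},{"dx":0,"dy":0.115,"dz":0,"rx":0,"ry":0,"rz":0}]' | tail -1
python3 -m inch '[{"dx":0,"dy":0.006,"dz":0,"rx":0,"ry":0,"rz":0},{"dx":0,"dy":0.008,"dz":0,"rx":0,"ry":0,"rz":0},{"dx":0,"dy":0.008,"dz":0,"rx":0,"ry":0,"rz":0}]'
python3 -m inch '[{"dx":0.004,"dy":-0.03,"dz":0,"rx":0,"ry":0,"rz":0},{"dx":0.0067,"dy":-0.06,"dz":0,"rx":0,"ry":0,"rz":0},{"dx":0.004,"dy":-0.09,"dz":0,"rx":0,"ry":0,"rz":0},{"dx":0,"dy":-0.123,"dz":0,"rx":0,"ry":0,"rz":0},{"dx":0,"dy":-0.123,"dz":0,"rx":0,"ry":0,"rz":0}]' | tail -1
python3 -m inch '[{"dx":0,"dy":0,"dz":0,"rx":0,"ry":0,"rz":0},{"dx":0,"dy":0,"dz":0,"rx":0,"ry":0,"rz":0},{"dx":0,"dy":0,"dz":0,"rx":0,"ry":0,"rz":0}]' | tail -5
python3 -m inch '[{"dx":0.004,"dy":0.025,"dz":0,"rx":0,"ry":0,"rz":0},{"dx":0.0067,"dy":0.05,"dz":0,"rx":0,"ry":0,"rz":0},{"dx":0.004,"dy":0.075,"dz":0,"rx":0,"ry":0,"rz":0},{"dx":0,"dy":0.1,"dz":0,"rx":0,"ry":0,"rz":0},{"dx":0,"dy":0.115,"dz":0,"rx":0,"ry":0,"rz":0}]' | tail -1
python3 -m inch '[{"dx":0,"dy":0.006,"dz":0,"rx":0,"ry":0,"rz":0},{"dx":0,"dy":0.008,"dz":0,"rx":0,"ry":0,"rz":0},{"dx":0,"dy":0.008,"dz":0,"rx":0,"ry":0,"rz":0}]'
python3 -m inch '[{"dx":0.004,"dy":-0.03,"dz":0,"rx":0,"ry":0,"rz":0},{"dx":0.0067,"dy":-0.06,"dz":0,"rx":0,"ry":0,"rz":0},{"dx":0.004,"dy":-0.09,"dz":0,"rx":0,"ry":0,"rz":0},{"dx":0,"dy":-0.123,"dz":0,"rx":0,"ry":0,"rz":0},{"dx":0,"dy":-0.123,"dz":0,"rx":0,"ry":0,"rz":0}]' | tail -1
python3 -m inch '[{"dx":0,"dy":0,"dz":-0.06,"rx":0,"ry":0,"rz":0},{"dx":0,"dy":0,"dz":-0.12,"rx":0,"ry":0,"rz":0},{"dx":0,"dy":0,"dz":-0.18,"rx":0,"ry":0,"rz":0},{"dx":0,"dy":0,"dz":-0.2,"rx":0,"ry":0,"rz":0},{"dx":0,"dy":0,"dz":-0.2,"rx":0,"ry":0,"rz":0}]'
python3 car.py wrist w15; python3 car.py side s15
python3 - <<'E'
from h import *
ci=optics.camera_info('wrist'); im=optics.grab_frame('wrist')
for d in nets.boxes_of('wrist','lever_grip')[:2]: print(np.round(d['bbox']),d['confidence'])
hsv=cv2.cvtColor(im,cv2.COLOR_RGB2HSV); m=((hsv[...,0]<6)|(hsv[...,0]>174))&(hsv[...,1]>180)&(hsv[...,2]>100)
n,l,st,c=cv2.connectedComponentsWithStats(m.astype(np.uint8))
print([(st[i][:5].tolist(),c[i].round().tolist()) for i in range(1,n) if st[i,4]>30], 'pred',w2pix('wrist',[.4513,.0313,.08],ci))
E
python3 to.py .538 .157 .2 139.7
```

```text
tool_pos: [0.4512, 0.0311, 0.0542]
tool_rot: [-0.001, -0.419, 0.908, 0.001]
contact_force: [-0.7, -0.7, 0.2]
gripper_width: 0.552
grasp_force: 0.0
grasp_force: 6.8
time: 37.55
tool_pos: [0.3854, 0.0909, 0.0594]
tool_rot: [0.008, -0.419, 0.908, -0.009]
contact_force: [24.4, -17.1, -16.6]
gripper_width: 0.554
grasp_force: 14.4
grasp_force: 0.0
tool_pos: [0.4519, 0.0313, 0.0557]
tool_rot: [0.0, -0.42, 0.908, -0.0]
contact_force: [-0.8, 0.1, -1.2]
gripper_width: 0.552
grasp_force: 0.0
grasp_force: 12.7
time: 39.15
tool_pos: [0.3837, 0.0901, 0.0571]
tool_rot: [0.007, -0.42, 0.907, -0.01]
contact_force: [26.5, -23.9, -15.9]
gripper_width: 0.556
grasp_force: 17.3
grasp_force: 0.0
tool_pos: [0.4513, 0.0314, 0.055]
tool_rot: [-0.0, -0.42, 0.907, 0.0]
contact_force: [0.8, -0.1, 0.4]
gripper_width: 0.552
grasp_force: 0.0
grasp_force: 13.9
time: 40.75
tool_pos: [0.3839, 0.0901, 0.0566]
tool_rot: [0.007, -0.42, 0.907, -0.01]
contact_force: [28.6, -21.8, -20.8]
gripper_width: 0.552
grasp_force: 17.7
grasp_force: 0.0
time: 41.75
tool_pos: [0.4533, 0.0313, 0.2187]
tool_rot: [0.003, -0.42, 0.907, -0.002]
contact_force: [-0.0, -0.2, -0.4]
gripper_width: 0.548
grasp_force: 0.0
blue 274
[(np.float64(2.4679510978887045), np.float64(4.0)), (np.float64(2.5057449443823083), np.float64(4.5)), (np.float64(2.5320221404919785), np.float64(3.5)), (np.float64(2.6459371279780677), np.float64(5.0))]
blue 93
[(np.float64(3.0594056540580277), np.float64(7.0)), (np.float64(3.0672518896150525), np.float64(7.5)), (np.float64(3.080893920461301), np.float64(6.5)), (np.float64(3.093590884690257), np.float64(8.0))]
[334. 234.  55.  52.] 0.57
[379. 302. 138. 108.] 0.36
[([308, 217, 23, 28, 517], [319.0, 231.0])] pred [321.02960756 228.68050019]
dxyz [-0.1907  0.0184  0.0148] rxyz [ 0.003 -0.002 -0.001] rows 4
```

Carousel square at about 4°, lever grip back at its rest spot (319,231 against 321,229 predicted). Now to the timer key.

```bash
python3 -m inch '[{"dx":-0.19,"dy":0.018,"dz":0,"rx":0,"ry":0,"rz":0},{"dx":-0.19,"dy":0.018,"dz":0,"rx":0,"ry":0,"rz":0},{"dx":-0.19,"dy":0.018,"dz":0,"rx":0,"ry":0,"rz":0},{"dx":-0.19,"dy":0.018,"dz":0,"rx":0,"ry":0,"rz":0}]' 0 | tail -1
python3 -m inch '[{"dx":0,"dy":0,"dz":0,"rx":0,"ry":0,"rz":0.4},{"dx":0,"dy":0,"dz":0,"rx":0,"ry":0,"rz":0.4},{"dx":0,"dy":0,"dz":0,"rx":0,"ry":0,"rz":0.4},{"dx":0,"dy":0,"dz":0,"rx":0,"ry":0,"rz":0.4},{"dx":0,"dy":0,"dz":0,"rx":0,"ry":0,"rz":0.4}]' | tail -1
python3 -m inch '[{"dx":0,"dy":0,"dz":0,"rx":0,"ry":0,"rz":0.4},{"dx":0,"dy":0,"dz":0,"rx":0,"ry":0,"rz":0.4},{"dx":0,"dy":0,"dz":0,"rx":0,"ry":0,"rz":0.4},{"dx":0,"dy":0,"dz":0,"rx":0,"ry":0,"rz":0.4},{"dx":0,"dy":0,"dz":0,"rx":0,"ry":0,"rz":0.4}]'
cat > key.py <<'E'
from h import *
import sys
ci=optics.camera_info('wrist'); im=snap('wrist',sys.argv[1]); print('j6',state()['joint_pos'][5],'pred key',w2pix('wrist',[.538,.156,.14],ci).round())
for d in nets.outline_of('wrist','timer_key')[:2]:
    m=d['pixels'].astype(np.uint8); c=max(cv2.findContours(m,0,1)[0],key=cv2.contourArea).reshape(-1,2)
    for z in (.125,.149):
        w=np.array([pix2w('wrist',u,v,z,ci)[:2] for u,v in c],np.float32)*1000; r=cv2.minAreaRect(w); b=cv2.boxPoints(r);e=[b[1]-b[0],b[2]-b[1]];k=np.argmax([np.linalg.norm(x) for x in e])
        print(round(d['confidence'],2),np.round(d['bbox']),z,np.round(r[0],1),np.round(r[1],1),np.degrees(np.arctan2(e[k][1],e[k][0]))%180)
hsv=cv2.cvtColor(im,cv2.COLOR_RGB2HSV); m=((hsv[...,0]<8)|(hsv[...,0]>172))&(hsv[...,1]>130)&(hsv[...,2]>80)
n,l,st,c=cv2.connectedComponentsWithStats(m.astype(np.uint8))
for i in range(1,n):
    if st[i,4]>8: print('red',st[i].tolist(),pix2w('wrist',*c[i],.112,ci).round(4))
E
python3 key.py w16
```

```text
grasp_force: 0.0
grasp_force: 0.0
time: 43.35
tool_pos: [0.5389, 0.1555, 0.2138]
tool_rot: [-0.001, 0.165, 0.986, -0.0]
contact_force: [-0.3, 0.4, -0.4]
gripper_width: 0.499
grasp_force: 0.0
j6 -1.0935920156188998 pred key [322. 252.]
0.63 [323. 250.  40.  73.] 0.125 [540.6 153.3] [32.4 50.4] 136.74799
0.63 [323. 250.  40.  73.] 0.149 [532.6 156.2] [29.1 45.2] 136.74799
red [129, 169, 28, 26, 544] [0.4557 0.0486 0.112 ]
red [320, 214, 4, 9, 19] [0.5221 0.1611 0.112 ]
red [295, 266, 6, 6, 11] [0.5539 0.1303 0.112 ]
red [565, 297, 75, 25, 879] [0.6646 0.3494 0.112 ]
red [565, 341, 75, 22, 686] [0.7126 0.3485 0.112 ]
red [203, 349, 11, 6, 29] [0.6012 0.033  0.112 ]
red [21, 419, 54, 43, 429] [ 0.6406 -0.1517  0.112 ]
```

View pics/w16.png

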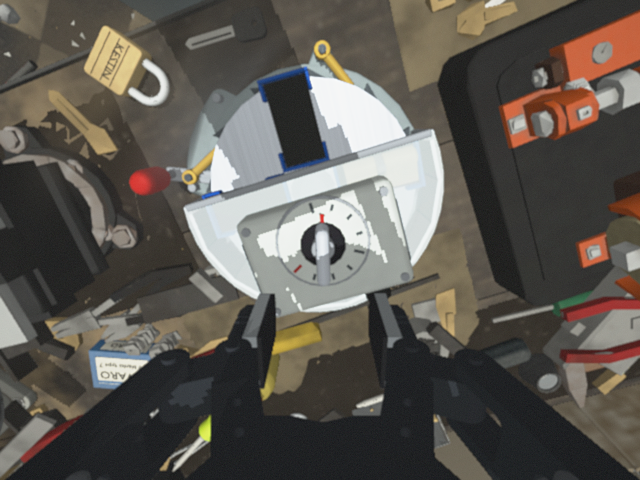

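Wrist view: the wing lies vertical in the image (column 322, rows 226–285), so it is aligned with the tool. Dial centre at (324,243), red mark at (322,218), red stop line at (297,268).

```bash
python3 - <<'E'
from h import *
ci=optics.camera_info('wrist')
print([pix2w('wrist',324,243.5,z,ci).round(4) for z in (.111,.115)])
print('hub base',pix2w('wrist',323.5,243,.120,ci).round(4),'wing top ends',pix2w('wrist',321,226,.149,ci).round(4),pix2w('wrist',323,285,.149,ci).round(4))
E
python3 to.py .538 .156 .128 71
```

```text
[array([0.5423, 0.1564, 0.111 ]), array([0.541 , 0.1568, 0.115 ])]
hub base [0.539  0.1571 0.12  ] wing top ends [0.5185 0.1623 0.149 ] [0.5577 0.1503 0.149 ]
dxyz [0.0014 0.     0.1079] rxyz [-0.001 -0.001  0.002] rows 2
```

Key axis at (0.538, 0.156), wing length 41 mm as it should be. Descend and grip.

```bash
python3 -m inch '[{"dx":0.001,"dy":0,"dz":0.05,"rx":0,"ry":0,"rz":0},{"dx":0.001,"dy":0,"dz":0.09,"rx":0,"ry":0,"rz":0},{"dx":0.001,"dy":0,"dz":0.106,"rx":0,"ry":0,"rz":0},{"dx":0.001,"dy":0,"dz":0.106,"rx":0,"ry":0,"rz":0},{"dx":0.001,"dy":0,"dz":0.106,"rx":0,"ry":0,"rz":0}]' -0.2
python3 -m inch '[{"dx":0,"dy":0,"dz":0,"rx":0,"ry":0,"rz":0},{"dx":0,"dy":0,"dz":0,"rx":0,"ry":0,"rz":0},{"dx":0,"dy":0,"dz":0,"rx":0,"ry":0,"rz":0},{"dx":0,"dy":0,"dz":0,"rx":0,"ry":0,"rz":0}]' -1
python3 -m inch '[{"dx":0,"dy":0,"dz":0,"rx":0,"ry":0,"rz":0.09},{"dx":0,"dy":0,"dz":0,"rx":0,"ry":0,"rz":0.18},{"dx":0,"dy":0,"dz":0,"rx":0,"ry":0,"rz":0.26},{"dx":0,"dy":0,"dz":0,"rx":0,"ry":0,"rz":0.3},{"dx":0,"dy":0,"dz":0,"rx":0,"ry":0,"rz":0.3}]'
python3 -c "
from h import *; s=state(); print(s['ft_torque'],s['joint_pos'][5])"
```

```text
time: 43.95
tool_pos: [0.5397, 0.1563, 0.1317]
tool_rot: [0.001, 0.166, 0.986, 0.0]
contact_force: [1.1, 0.4, 0.2]
gripper_width: 0.401
grasp_force: 0.0
time: 44.35
tool_pos: [0.5402, 0.1557, 0.133]
tool_rot: [0.002, 0.166, 0.986, -0.0]
contact_force: [-1.6, -3.4, 6.9]
gripper_width: 0.084
grasp_force: 60.0
time: 44.85
tool_pos: [0.5401, 0.1556, 0.1329]
tool_rot: [0.002, 0.382, 0.924, 0.0]
contact_force: [-2.1, -2.7, 5.8]
gripper_width: 0.085
grasp_force: 60.1
[-0.54511368  0.35268339 -0.08608415] -0.6367062513880565
```

```bash
python3 -m inch '[{"dx":0,"dy":0,"dz":0,"rx":0,"ry":0,"rz":0.1},{"dx":0,"dy":0,"dz":0,"rx":0,"ry":0,"rz":0.2},{"dx":0,"dy":0,"dz":0,"rx":0,"ry":0,"rz":0.3},{"dx":0,"dy":0,"dz":0,"rx":0,"ry":0,"rz":0.4},{"dx":0,"dy":0,"dz":0,"rx":0,"ry":0,"rz":0.4}]'
python3 -m inch '[{"dx":0,"dy":0,"dz":0,"rx":0,"ry":0,"rz":0.1},{"dx":0,"dy":0,"dz":0,"rx":0,"ry":0,"rz":0.2},{"dx":0,"dy":0,"dz":0,"rx":0,"ry":0,"rz":0.3},{"dx":0,"dy":0,"dz":0,"rx":0,"ry":0,"rz":0.4},{"dx":0,"dy":0,"dz":0,"rx":0,"ry":0,"rz":0.4}]'
python3 -m inch '[{"dx":0,"dy":0,"dz":0,"rx":0,"ry":0,"rz":0.1},{"dx":0,"dy":0,"dz":0,"rx":0,"ry":0,"rz":0.2},{"dx":0,"dy":0,"dz":0,"rx":0,"ry":0,"rz":0.3},{"dx":0,"dy":0,"dz":0,"rx":0,"ry":0,"rz":0.4},{"dx":0,"dy":0,"dz":0,"rx":0,"ry":0,"rz":0.4}]'
python3 -c "
from h import *; s=state(); print(s['ft_torque'],s['joint_pos'][5])"
```

```text
time: 45.35
tool_pos: [0.5401, 0.1556, 0.133]
tool_rot: [0.001, 0.639, 0.769, 0.0]
contact_force: [-1.3, -3.2, 6.6]
gripper_width: 0.084
grasp_force: 60.1
time: 45.85
tool_pos: [0.54, 0.1556, 0.133]
tool_rot: [0.001, 0.838, 0.546, 0.001]
contact_force: [-2.4, -3.8, 6.6]
gripper_width: 0.09
grasp_force: 60.1
time: 46.35
tool_pos: [0.54, 0.1556, 0.133]
tool_rot: [0.001, 0.962, 0.274, 0.001]
contact_force: [-2.4, -3.5, 7.0]
gripper_width: 0.087
grasp_force: 60.1
[-0.62754934  0.51652577 -0.06450752] 1.164717909105746
```

```bash
python3 -m inch '[{"dx":0,"dy":0,"dz":0,"rx":0,"ry":0,"rz":0},{"dx":0,"dy":0,"dz":0,"rx":0,"ry":0,"rz":0},{"dx":0,"dy":0,"dz":-0.03,"rx":0,"ry":0,"rz":0},{"dx":0,"dy":0,"dz":-0.05,"rx":0,"ry":0,"rz":0},{"dx":0,"dy":0,"dz":-0.05,"rx":0,"ry":0,"rz":0}]' -0.2 | tail -2
python3 -m inch '[{"dx":0,"dy":0,"dz":0,"rx":0,"ry":0,"rz":-0.419},{"dx":0,"dy":0,"dz":0,"rx":0,"ry":0,"rz":-0.419},{"dx":0,"dy":0,"dz":0,"rx":0,"ry":0,"rz":-0.419},{"dx":0,"dy":0,"dz":0,"rx":0,"ry":0,"rz":-0.419},{"dx":0,"dy":0,"dz":0,"rx":0,"ry":0,"rz":-0.419}]' | tail -1
python3 -m inch '[{"dx":0,"dy":0,"dz":0,"rx":0,"ry":0,"rz":-0.419},{"dx":0,"dy":0,"dz":0,"rx":0,"ry":0,"rz":-0.419},{"dx":0,"dy":0,"dz":0,"rx":0,"ry":0,"rz":-0.419},{"dx":0,"dy":0,"dz":0,"rx":0,"ry":0,"rz":-0.419},{"dx":0,"dy":0,"dz":0,"rx":0,"ry":0,"rz":-0.419}]' | tail -1
python3 -m inch '[{"dx":0,"dy":0,"dz":0,"rx":0,"ry":0,"rz":-0.419},{"dx":0,"dy":0,"dz":0,"rx":0,"ry":0,"rz":-0.419},{"dx":0,"dy":0,"dz":0,"rx":0,"ry":0,"rz":-0.419},{"dx":0,"dy":0,"dz":0,"rx":0,"ry":0,"rz":-0.419},{"dx":0,"dy":0,"dz":0,"rx":0,"ry":0,"rz":-0.419}]' | tail -1
python3 -m inch '[{"dx":0,"dy":0,"dz":0,"rx":0,"ry":0,"rz":-0.419},{"dx":0,"dy":0,"dz":0,"rx":0,"ry":0,"rz":-0.419},{"dx":0,"dy":0,"dz":0,"rx":0,"ry":0,"rz":-0.419},{"dx":0,"dy":0,"dz":0,"rx":0,"ry":0,"rz":-0.419},{"dx":0,"dy":0,"dz":0,"rx":0,"ry":0,"rz":-0.419}]' | tail -1
python3 -m inch '[{"dx":0,"dy":0,"dz":0,"rx":0,"ry":0,"rz":-0.419},{"dx":0,"dy":0,"dz":0,"rx":0,"ry":0,"rz":-0.419},{"dx":0,"dy":0,"dz":0,"rx":0,"ry":0,"rz":-0.419},{"dx":0,"dy":0,"dz":0,"rx":0,"ry":0,"rz":-0.419},{"dx":0,"dy":0,"dz":0,"rx":0,"ry":0,"rz":-0.419}]'
python3 key.py w17
python3 to.py .5397 .156 .131 122.2
```

```text
gripper_width: 0.401
grasp_force: 0.0
grasp_force: 0.0
grasp_force: 0.0
grasp_force: 0.0
grasp_force: 0.0
time: 49.35
tool_pos: [0.539, 0.1561, 0.1704]
tool_rot: [-0.0, -0.274, 0.962, 0.0]
contact_force: [-0.6, 0.0, 0.2]
gripper_width: 0.398
grasp_force: 0.0
j6 -1.976413257705809 pred key [322. 279.]
0.62 [319. 280.  50.  79.] 0.125 [542.2 161. ] [50.7 32.9] 54.179943
0.62 [319. 280.  50.  79.] 0.149 [533.1 155. ] [44.3 28.7] 54.179893
red [202, 8, 39, 39, 1046] [0.4565 0.0431 0.112 ]
red [42, 213, 98, 42, 795] [0.5987 0.0253 0.112 ]
red [25, 217, 76, 45, 669] [0.6116 0.0111 0.112 ]
red [270, 260, 11, 3, 17] [0.554  0.1314 0.112 ]
red [34, 304, 64, 52, 977] [0.6658 0.0376 0.112 ]
red [460, 451, 5, 7, 12] [0.6189 0.3347 0.112 ]
dxyz [-0.0007 -0.0007  0.0493] rxyz [ 0.    -0.    -0.006] rows 1
```

```bash
python3 -m inch '[{"dx":0,"dy":0,"dz":0.03,"rx":0,"ry":0,"rz":0},{"dx":0,"dy":0,"dz":0.05,"rx":0,"ry":0,"rz":0},{"dx":0,"dy":0,"dz":0.05,"rx":0,"ry":0,"rz":0}]' -0.2
python3 -m inch '[{"dx":0,"dy":0,"dz":0,"rx":0,"ry":0,"rz":0},{"dx":0,"dy":0,"dz":0,"rx":0,"ry":0,"rz":0},{"dx":0,"dy":0,"dz":0,"rx":0,"ry":0,"rz":0},{"dx":0,"dy":0,"dz":0,"rx":0,"ry":0,"rz":0}]' -1
python3 -m inch '[{"dx":0,"dy":0,"dz":0,"rx":0,"ry":0,"rz":0.1},{"dx":0,"dy":0,"dz":0,"rx":0,"ry":0,"rz":0.2},{"dx":0,"dy":0,"dz":0,"rx":0,"ry":0,"rz":0.3},{"dx":0,"dy":0,"dz":0,"rx":0,"ry":0,"rz":0.4},{"dx":0,"dy":0,"dz":0,"rx":0,"ry":0,"rz":0.4}]'
python3 -m inch '[{"dx":0,"dy":0,"dz":0,"rx":0,"ry":0,"rz":0.1},{"dx":0,"dy":0,"dz":0,"rx":0,"ry":0,"rz":0.2},{"dx":0,"dy":0,"dz":0,"rx":0,"ry":0,"rz":0.3},{"dx":0,"dy":0,"dz":0,"rx":0,"ry":0,"rz":0.4},{"dx":0,"dy":0,"dz":0,"rx":0,"ry":0,"rz":0.4}]'
python3 -c "
from h import *; s=state(); print(s['ft_torque'],s['joint_pos'][5])"
python3 -m inch '[{"dx":0,"dy":0,"dz":0,"rx":0,"ry":0,"rz":0.06},{"dx":0,"dy":0,"dz":0,"rx":0,"ry":0,"rz":0.12},{"dx":0,"dy":0,"dz":0,"rx":0,"ry":0,"rz":0.16},{"dx":0,"dy":0,"dz":0,"rx":0,"ry":0,"rz":0.16}]'
python3 -c "
from h import *; s=state(); print(s['ft_torque'],s['joint_pos'][5])"
```

```text
time: 49.75
tool_pos: [0.5366, 0.1558, 0.1269]
tool_rot: [-0.003, -0.275, 0.962, 0.0]
contact_force: [-0.9, 0.7, -0.1]
gripper_width: 0.399
grasp_force: 0.0
time: 50.15
tool_pos: [0.5398, 0.1557, 0.1314]
tool_rot: [0.001, -0.276, 0.961, -0.001]
contact_force: [1.5, -4.0, -0.3]
gripper_width: 0.086
grasp_force: 60.4
time: 50.65
tool_pos: [0.5398, 0.1558, 0.1314]
tool_rot: [0.001, 0.021, 1.0, -0.0]
contact_force: [2.3, -4.4, 0.3]
gripper_width: 0.083
grasp_force: 60.5
time: 51.15
tool_pos: [0.5399, 0.1559, 0.1314]
tool_rot: [0.001, 0.314, 0.949, 0.0]
contact_force: [2.2, -4.0, 1.4]
gripper_width: 0.091
grasp_force: 60.5
[-0.49178307 -0.44130934 -0.05515409] -0.7829141658321153
time: 51.55
tool_pos: [0.5399, 0.156, 0.1314]
tool_rot: [0.001, 0.425, 0.905, 0.0]
contact_force: [2.6, -3.5, 1.7]
gripper_width: 0.089
grasp_force: 60.6
[-0.56081936 -0.55081802 -0.03352895] -0.5445880117455354
```

```bash
python3 -m inch '[{"dx":0,"dy":0,"dz":0,"rx":0,"ry":0,"rz":0.04},{"dx":0,"dy":0,"dz":0,"rx":0,"ry":0,"rz":0.07},{"dx":0,"dy":0,"dz":0,"rx":0,"ry":0,"rz":0.07}]' | tail -4
python3 -c "
from h import *; s=state(); print(s['ft_torque'],s['joint_pos'][5])"
python3 -m inch '[{"dx":0,"dy":0,"dz":0,"rx":0,"ry":0,"rz":0.03},{"dx":0,"dy":0,"dz":0,"rx":0,"ry":0,"rz":0.05},{"dx":0,"dy":0,"dz":0,"rx":0,"ry":0,"rz":0.05}]' | tail -4
python3 -c "
from h import *; s=state(); print(s['ft_torque'],s['joint_pos'][5])"
python3 -m inch '[{"dx":0,"dy":0,"dz":0,"rx":0,"ry":0,"rz":0.03},{"dx":0,"dy":0,"dz":0,"rx":0,"ry":0,"rz":0.05},{"dx":0,"dy":0,"dz":0,"rx":0,"ry":0,"rz":0.05}]' | tail -4
python3 -c "
from h import *; s=state(); print(s['ft_torque'],s['joint_pos'][5],s['tool_pos'])"
```

```text
tool_rot: [0.001, 0.472, 0.882, 0.0]
contact_force: [3.8, -4.2, 2.0]
gripper_width: 0.089
grasp_force: 60.7
[-0.67581638 -0.63680749 -0.03729112] -0.4390820740425893
tool_rot: [0.001, 0.504, 0.863, 0.0]
contact_force: [3.6, -3.8, 1.8]
gripper_width: 0.086
grasp_force: 60.7
[-0.69793216 -0.64703711  0.01431587] -0.3641774725169456
tool_rot: [0.001, 0.536, 0.844, 0.0]
contact_force: [3.7, -3.6, 1.6]
gripper_width: 0.09
grasp_force: 60.7
[-0.67899793 -0.64650331  0.15974098] -0.2897178975060225 [0.53994651 0.15596388 0.13136135]
```

```bash
python3 -m inch '[{"dx":0,"dy":0,"dz":0,"rx":0,"ry":0,"rz":0.03},{"dx":0,"dy":0,"dz":0,"rx":0,"ry":0,"rz":0.04},{"dx":0,"dy":0,"dz":0,"rx":0,"ry":0,"rz":0.04}]' | tail -4
python3 -c "
from h import *; s=state(); print(s['ft_torque'],s['joint_pos'][5])"
python3 -m inch '[{"dx":0,"dy":0,"dz":0,"rx":0,"ry":0,"rz":0.03},{"dx":0,"dy":0,"dz":0,"rx":0,"ry":0,"rz":0.04},{"dx":0,"dy":0,"dz":0,"rx":0,"ry":0,"rz":0.04}]' | tail -4
python3 -c "
from h import *; s=state(); print(s['ft_torque'],s['joint_pos'][5])"
```

```text
tool_rot: [0.001, 0.561, 0.828, 0.0]
contact_force: [3.4, -4.1, 2.1]
gripper_width: 0.086
grasp_force: 61.2
[-0.68544103 -0.64304237  0.57810544] -0.23081102825478722
tool_rot: [0.001, 0.585, 0.811, 0.0]
contact_force: [3.1, -3.4, 1.3]
gripper_width: 0.083
grasp_force: 63.4
[-0.71216883 -0.67913441  0.81559009] -0.17158528725213346
```

The torque has risen to 0.8 N m, so the key is at its stop. Release, back off and check.

```bash
python3 -m inch '[{"dx":0,"dy":0,"dz":0,"rx":0,"ry":0,"rz":-0.03},{"dx":0,"dy":0,"dz":0,"rx":0,"ry":0,"rz":-0.03}]' | tail -1
python3 -m inch '[{"dx":0,"dy":0,"dz":0,"rx":0,"ry":0,"rz":0},{"dx":0,"dy":0,"dz":0,"rx":0,"ry":0,"rz":0},{"dx":0,"dy":0,"dz":-0.03,"rx":0,"ry":0,"rz":0},{"dx":0,"dy":0,"dz":-0.1,"rx":0,"ry":0,"rz":0},{"dx":0,"dy":0,"dz":-0.15,"rx":0,"ry":0,"rz":0}]' 0
python3 -m inch '[{"dx":0.06,"dy":0,"dz":0,"rx":0,"ry":0,"rz":0},{"dx":0.12,"dy":0,"dz":0,"rx":0,"ry":0,"rz":0},{"dx":0.12,"dy":0,"dz":0,"rx":0,"ry":0,"rz":0}]' | tail -1
python3 key.py w18
python3 car.py side s18; python3 car.py wrist w19
python3 - <<'E'
from h import *
snap('top','t9')
for n in ['cyl_a','padlock_brass','oiler','lever_grip','key_bunch']: print(n,[(np.round(d['bbox']),round(d['confidence'],2)) for d in nets.boxes_of('top',n)[:2]])
im=snap('side','s9')
for n in ['cyl_a','padlock_brass','oiler','key_bunch','lever_grip']: print(n,[(np.round(d['bbox']),round(d['confidence'],2)) for d in nets.boxes_of('side',n)[:2]])
E
```

```text
grasp_force: 61.5
time: 53.75
tool_pos: [0.5375, 0.1566, 0.2504]
tool_rot: [-0.002, 0.568, 0.823, -0.001]
contact_force: [1.4, 0.9, -0.6]
gripper_width: 0.501
grasp_force: 0.0
grasp_force: 0.0
j6 -0.04047215273532679 pred key [321. 348.]
0.71 [323. 345.  34.  56.] 0.125 [545.1 152.7] [32.6 57.3] 131.58922
0.71 [323. 345.  34.  56.] 0.149 [538.8 168. ] [29.7 52.2] 131.58932
red [378, 38, 3, 9, 9] [0.4909 0.3963 0.112 ]
red [365, 74, 4, 11, 12] [0.4922 0.3704 0.112 ]
red [598, 108, 30, 25, 325] [0.6823 0.4128 0.112 ]
red [567, 134, 41, 38, 339] [0.6749 0.3876 0.112 ]
red [564, 146, 76, 94, 1257] [0.7141 0.3624 0.112 ]
red [529, 173, 36, 43, 634] [0.6647 0.3448 0.112 ]
blue 94
[(np.float64(3.0514547955501543), np.float64(7.0)), (np.float64(3.051676513700291), np.float64(7.5)), (np.float64(3.0701978219683053), np.float64(8.0)), (np.float64(3.080258497994551), np.float64(6.5))]
blue 271
[(np.float64(2.3197196578552584), np.float64(4.5)), (np.float64(2.3401911464218683), np.float64(5.0)), (np.float64(2.398827485734662), np.float64(4.0)), (np.float64(2.4563004575569782), np.float64(5.5))]
cyl_a []
padlock_brass [(array([310., 325.,  25.,  29.]), 0.72), (array([260., 285.,  67.,  33.]), 0.48)]
oiler [(array([307., 195.,  16.,  20.]), 0.83)]
lever_grip [(array([263., 262.,  93.,  93.]), 0.73), (array([298., 281.,  24.,   8.]), 0.62)]
key_bunch [(array([145., 319.,  23.,  24.]), 0.72)]
cyl_a []
padlock_brass [(array([390., 291.,  31.,  15.]), 0.94)]
oiler [(array([267., 242.,  14.,  32.]), 0.57)]
key_bunch [(array([310., 407.,  47.,  59.]), 0.72)]
lever_grip [(array([351., 266.,  15.,  30.]), 0.69)]
```

```bash
python3 -c "
from plant import ticket; print(ticket.job_done())"
```

```text
the job is handed in; nothing more can be done
None
```

The job is handed in: I found two cylinders (silver and brass) and no third, both lie flat in nests indexed under the hood, the lever is back at rest, the timer key is wound to its stop (judged by torque, its red mark was hidden from the camera), and the cameras showed the padlock, oil can and keys unmoved; no verdict came back.

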